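Box the dried glaze sample boards

TASK

Clear the drying rack into the sample box: swing the lid of the box open, then take each glaze sample board by its grip, draw it forward until it is out from under the overhanging lip, lift it and lay it in the sample box, flat on the floor of the box beside the others. When all the boards are in, lower the lid gently until it is fully closed, without letting it slam, and leave the other things on the table where they are.

Things in the scene. Friction and masses are not known exactly. Their poses are not given: they have to be found in the camera images.
- rack: fixed plywood drying rack, 185 deep (x) x 282 wide (y) x 37 mm high, front at its -x side (towards the robot); origin on the table. Base plate 8 mm thick, from x = -100 to +85 mm; four bays, open in front and above, at y = -102, -34, +34, +102 mm, parted by 8 mm wide strips standing 8 mm over the base plate; back wall at x = +75 mm
- rack_lip (a point): middle of the front lower edge of the rack's lip, at the rack's x = +25 mm, 31 mm above the table; axes as the rack. The lip is 6 mm thick (top 37 mm) and overhangs all four bays from here back to the back wall
- sample_box: fixed open wooden box with hinged lid, 146 deep (x) x 282 wide (y) x 68 mm high; origin on the table under its middle, front at its -x side (towards the robot); walls and floor 5 mm thick, inside 136 x 272 mm: room for four boards side by side, long sides along the box's x, at y = -102, -34, +34, +102 mm
- box_lid (a joint): lid angle in rad: 0 closed, about 1.57 upright, 1.9 its stop; 0 to 0.15 at the start. A stiff friction hinge holds the lid wherever it is left; 2 to 3 N at its free edge moves it. Lid 8 mm thick, 146 mm from hinge to free edge, 282 mm wide
- box_lid_handle (a point): middle of the head of the black round knob on the lid's outer face, 116 mm from the hinge line, 35 mm above the face; the head is 28 mm across and reaches from 27 to 43 mm above the face, on a 13 mm neck; axes turn with the lid
- box_lid_hinge (a point): middle of the hinge line (along the box's y), on the far (+x) upper rim of the box
- lid_edge (a point): on the outer (upper, when closed) face of the lid, in the middle of its width, 140 mm from the hinge line, close to the free edge
- board_a_grip (a point): centre of the upright grip (36 x, 14 y, 42 mm high) on the board with the blue tile (may be absent). Board 110 (x) x 54 (y) x 10 mm, 0.14 kg; tile on its rear (+x) half, top 17 mm over the underside; this point is 31 mm over the board's underside, 30 mm in front (-x) of its middle. At first in a bay, rear edge 36 to 49 mm behind the lip's front edge, +x to the rack's back
- board_b_grip (a point): centre of the upright grip (36 x, 14 y, 42 mm high) on the board with the cream tile (may be absent). Board 110 (x) x 54 (y) x 10 mm, 0.14 kg; tile on its rear (+x) half, top 17 mm over the underside; this point is 31 mm over the board's underside, 30 mm in front (-x) of its middle. At first in a bay, rear edge 36 to 49 mm behind the lip's front edge, +x to the rack's back
- board_c_grip (a point): centre of the upright grip (36 x, 14 y, 42 mm high) on the board with the green tile (may be absent). Board 110 (x) x 54 (y) x 10 mm, 0.14 kg; tile on its rear (+x) half, top 17 mm over the underside; this point is 31 mm over the board's underside, 30 mm in front (-x) of its middle. At first in a bay, rear edge 36 to 49 mm behind the lip's front edge, +x to the rack's back
- board_d_grip (a point): centre of the upright grip (36 x, 14 y, 42 mm high) on the board with the rust red tile (may be absent). Board 110 (x) x 54 (y) x 10 mm, 0.14 kg; tile on its rear (+x) half, top 17 mm over the underside; this point is 31 mm over the board's underside, 30 mm in front (-x) of its middle. At first in a bay, rear edge 36 to 49 mm behind the lip's front edge, +x to the rack's back
- bowl_yellow_mid (a point): bystander: yellow patterned bowl, 120 x 61 mm, point at its middle, 30 mm up
- terracotta_cup_mid (a point): bystander: small terracotta cup, 65 x 50 mm, point at its middle, 25 mm up
- masking_tape_mid (a point): bystander: flat roll of masking tape, 105 x 20 mm, point at its middle, 10 mm up

How it is judged:
On the way, in this order (a step that is already met when the one before it is completed fails the run):
1. every board lies flat on the floor of the open box, released (x of board_a_grip in the frame of sample_box between -0.068 and 0.068 m and y of board_a_grip in the frame of sample_box between -0.136 and 0.136 m and z of each of board_a_grip, board_b_grip, board_c_grip, board_d_grip in the frame of sample_box below 0.042 m and angle between each of board_a_grip, board_b_grip, board_c_grip, board_d_grip's own z axis and vertical below 0.08 rad and x of board_b_grip in the frame of sample_box between -0.068 and 0.068 m and y of board_b_grip in the frame of sample_box between -0.136 and 0.136 m and x of board_c_grip in the frame of sample_box between -0.068 and 0.068 m and y of board_c_grip in the frame of sample_box between -0.136 and 0.136 m and x of board_d_grip in the frame of sample_box between -0.068 and 0.068 m and y of board_d_grip in the frame of sample_box between -0.136 and 0.136 m and contact force between the fingers and board_a below 0.3 N and contact force between the fingers and board_b below 0.3 N and contact force between the fingers and board_c below 0.3 N and contact force between the fingers and board_d below 0.3 N and value of joint box_lid above 0.8 rad), for 0.2 s.
2. the lid is closed (value of joint box_lid below 0.06 rad), for 0.2 s.
At the end, for the whole second after the job is handed in: every board that was present lies inside the box at rest, flat (within 0.08 rad) on its floor (grip centre less than 42 mm above the table), and the lid is closed to within 0.06 rad (x of board_a_grip in the frame of sample_box between -0.068 and 0.068 m and y of board_a_grip in the frame of sample_box between -0.136 and 0.136 m and z of each of board_a_grip, board_b_grip, board_c_grip, board_d_grip in the frame of sample_box below 0.042 m and angle between each of board_a_grip, board_b_grip, board_c_grip, board_d_grip's own z axis and vertical below 0.08 rad and x of board_b_grip in the frame of sample_box between -0.068 and 0.068 m and y of board_b_grip in the frame of sample_box between -0.136 and 0.136 m and x of board_c_grip in the frame of sample_box between -0.068 and 0.068 m and y of board_c_grip in the frame of sample_box between -0.136 and 0.136 m and x of board_d_grip in the frame of sample_box between -0.068 and 0.068 m and y of board_d_grip in the frame of sample_box between -0.136 and 0.136 m and linear speed of each of board_a, board_b, board_c, board_d below 0.02 m/s and value of joint box_lid below 0.06 rad); the robot touches nothing.
It fails at once if the lid is slammed (closing faster than 3 rad/s) (velocity of joint box_lid below -3 rad/s).
It fails at once if the bowl, cup or tape is moved by more than 4 cm (distance of any of bowl_yellow_mid, terracotta_cup_mid, masking_tape_mid from where it was at the start of the episode above 0.04 m).
Of board_a, board_b, board_c, board_d only 3 to 4 are there at a start; the rules pass over those that are not, and their reading is None.
At some moment in a run one of board_a, board_b, board_c, board_d may be knocked a few centimetres aside while the robot is not near it.
Once in a run the grip may slacken for a moment while it holds something.
It also fails if it takes over 208 s, if anything falls off the work surface, if the arm or the gripper's body presses on something with over 40 N, if the wrist force passes 120 N, or if a joint passes its speed limit or range.

ROBOT

A 7-joint arm with a two-finger parallel gripper is mounted at the origin on a cart in front of the work surface, level with it; the furniture and walls round the work are solid. World frame = base frame: x ahead of the robot, y to its left, z up, the work surface at z = 0. Lengths are in m, angles in rad, forces in N, time in s.
With the tool pointing down it reaches from about 0.425 to 1.025 m from the base axis. Payload 9.4 kg.
Tool frame: the origin (TCP) lies on the centre line of the jaws, within the pads' length; the fingertips stand 14 mm ahead of it and the grasp point (between the pads) lies 5 mm behind it; y points along the fingers, z is the direction in which the jaws open and shut, and the axes are right-handed (so a half turn about y gives the same grasp; the last joint's range is limited). The gripper opens to 85 mm and grips with 20 to 120 N. Pads are 22 mm wide; open, the fingers measure 114 mm over their backs; the gripper's body (76 mm by 85 mm) begins 54 mm behind the grasp point. The pads swing forward as they close: fully open they stand 13 mm farther back than shut.
Start: joints at [1.063, 0.599, -0.003, 1.599, 0.002, 0.943, -0.08], TCP at [0.303, -0.659, 0.245] pointing down, gripper open.
Joint ranges: [-2.57, 2.57], [-0.35, 1.97], [-1.29, 1.29], [0.11, 2.56], [-1.05, 4.19], [0.11, 1.86], [-2.63, 2.63]. Speed limits (rad/s): [2.22, 2.22, 3.01, 3.01, 3.14, 3.14, 3.14].

INTERFACE

Orientations are given as a unit quaternion [w, x, y, z].
In Python, from rig import arm gives the robot as it stands.
- The arm moves only by the shell command python3 -m pendant 'ROWS' [FORCE]. ROWS is JSON, a list of rows, each an object with "dr": the turn, a rotation vector about the tool's x, y, z in rad, a list of three; "dp": the shift along the tool's x, y, z in m, a list of three; "hand": the closure in counts, from 0 (fully open) to 255 (shut). In form: [{"dr": [rx, ry, rz], "dp": [dx, dy, dz], "hand": hand}, ...]. A call has exactly 10 rows; each row shifts and turns the commanded pose from where the row before left it, along the tool's axes as they then stand; what a row does not reach is not made up. A row lasts 1/8 s, in which the tool goes at most 62.5 mm and 10.7 degrees, less where a joint would pass 70% of its speed; a pose out of reach is approached as far as the arm can. A call is refused whole if a number of a shift passes 0.0625 or a number of a turn 0.188, either way. A call with a gripper value outside its range is refused whole. The fingers move at their own pace and stop on an object; FORCE is the grip in N (left out, the last holds). Time passes only in rows, so rows that do not move let the fingers close, or fill a call up. It gives the time, the measured TCP pose, the force and the opening at its end, in the units of the state.
- arm.get_state(): the state, without advancing time (a new reading comes with each control period).
- arm.capture(name): name is "scene" or "top" or "wrist"; returns the picture (480x640x3 uint8, red, green, blue); there is no depth.
- arm.camera_model(name): a dict with "camera_matrix" (3x3 intrinsics, pixels), "position" and "rotation" of the camera in the world. Camera axes: x right, y up, looking along -z (the intrinsics and any distortion apply to the point x, -y, -z); pixel columns grow to the right and rows downward; lengths in m; the calibration is good to about 2 mm. A picture is of the moment at which its call begins: read the wrist's pose just before it. camera_model takes no time and is no camera call; for the wrist camera it gives the pose at the moment of the call.
- arm.hand_in(): hands the job in, once; it reports no verdict.
Trained networks look in the newest picture that a camera, given by its name, has taken for a name from the list of things; names that differ only in an ending like _2 or _b are one class to them, and where a whole thing is asked for, a point or a joint stands for the part that bears it (a point fixed in the world has none). Each returns a list of dicts, best first, with "score" (0 to 1); they miss things now and then, are a little off and sometimes report something else, mostly with a low value. They report only what shows in the picture. A call takes as long as a camera call.
- arm.search_frame(camera, target): "extent" ([left, top, right, bottom] in pixels, round what is visible of it).
The state is a dict: "t": time; "joint_positions": joint angles; "qd": joint speeds; "joint_efforts": joint torques, N m; "ee_pos": TCP position; "tool_rot": TCP orientation; "wrist_force": force on the tool from outside, world axes, zero at the start; "torque": the same for the moment, N m; "opening": opening from 0.0 (shut) to 1.0 (fully open).
Only numpy, scipy, OpenCV 4.12 (cv2) and the standard library are available. Lean on these libraries where they do the work, as an engineer would, in place of code of your own. Each camera call takes 0.05 s, during which the arm holds its last target. There are 200 camera calls.

## Working session

There is one attempt and no reset: what is moved stays moved. The work goes in short steps, Python scripts to look and compute and a shell command to move; the robot and the scene stay as the last step left them, time stands still between calls to the robot, and variables do not carry over. Pictures are saved under pics/ and viewed, about 12 in all and at most 16, crops included, and the job is handed in when it is done.

```bash
ls; mkdir -p pics
python3 - <<'E'
from rig import arm
import cv2, numpy as np
s=arm.get_state(); print({k:np.round(v,3).tolist() for k,v in s.items()})
for c in ["scene","top"]:
    im=arm.capture(c); cv2.imwrite(f"pics/{c}0.png",im[:,:,::-1])
    m=arm.camera_model(c); print(c,{k:np.round(v,4).tolist() if not isinstance(v,str) else v for k,v in m.items()})
    for n in ["rack","sample_box","box_lid_handle","board_a_grip","lid_edge","bowl_yellow_mid","terracotta_cup_mid","masking_tape_mid"]:
        print(n,[(np.round(d["extent"]).tolist(),round(d["score"],2)) for d in arm.search_frame(c,n)][:5])
m=arm.camera_model("wrist"); print({k:np.round(v,4).tolist() for k,v in m.items()})
E
```

```text
pics
{'t': 0.0, 'joint_positions': [1.063, 0.6, -0.003, 1.6, 0.002, 0.943, -0.08], 'qd': [0.001, 0.001, 0.0, -0.0, -0.0, 0.003, -0.0], 'joint_efforts': [0.0, -77.643, 1.565, -25.8, 0.012, 0.009, 0.0], 'ee_pos': [0.303, -0.658, 0.244], 'tool_rot': [0.151, -0.151, 0.691, -0.69], 'wrist_force': [-0.255, -0.534, -0.004], 'torque': [-0.051, 0.049, 0.014], 'opening': 1.002}
scene {'camera_matrix': [[439.8976, 0.0, 323.5704], [0.0, 439.8976, 235.4034], [0.0, 0.0, 1.0]], 'position': [0.2395, 0.6073, 0.7718], 'rotation': [-0.2054, -0.0826, 0.3888, 0.8943]}
rack [([205.0, 252.0, 345.0, 388.0], 0.83)]
sample_box [([313.0, 166.0, 406.0, 264.0], 0.73)]
box_lid_handle []
board_a_grip [([267.0, 288.0, 308.0, 318.0], 0.71)]
lid_edge [([309.0, 166.0, 406.0, 244.0], 0.63), ([314.0, 165.0, 409.0, 268.0], 0.34)]
bowl_yellow_mid [([163.0, 257.0, 219.0, 308.0], 0.64)]
terracotta_cup_mid [([432.0, 208.0, 455.0, 235.0], 0.84)]
masking_tape_mid [([233.0, 204.0, 271.0, 239.0], 0.6)]
top {'camera_matrix': [[443.1586, 0.0, 321.5313], [0.0, 443.1586, 237.8822], [0.0, 0.0, 1.0]], 'position': [0.415, -0.0865, 1.1985], 'rotation': [-0.6978, -0.0474, 0.0419, 0.7135]}
rack [([187.0, 208.0, 298.0, 285.0], 0.6)]
sample_box [([326.0, 225.0, 441.0, 282.0], 0.91)]
box_lid_handle [([325.0, 224.0, 442.0, 280.0], 0.84)]
board_a_grip [([244.0, 227.0, 271.0, 256.0], 0.67)]
lid_edge [([328.0, 220.0, 440.0, 279.0], 0.81), ([222.0, 232.0, 246.0, 261.0], 0.52)]
bowl_yellow_mid [([211.0, 143.0, 252.0, 188.0], 0.83)]
terracotta_cup_mid [([396.0, 313.0, 425.0, 342.0], 0.64)]
masking_tape_mid [([309.0, 141.0, 347.0, 181.0], 0.87)]
{'camera_matrix': [[429.493, 0.0, 323.4798], [0.0, 429.493, 235.3124], [0.0, 0.0, 1.0]], 'position': [0.3653, -0.6312, 0.3747], 'rotation': [0.834, -0.1157, 0.0739, -0.5343]}
```

Run:
```python
import cv2
a=cv2.imread("pics/top0.png")[130:355,170:470]; cv2.imwrite("pics/top0c.png",cv2.resize(a,None,fx=2.66,fy=2.66,interpolation=cv2.INTER_CUBIC))
a=cv2.imread("pics/scene0.png")[150:400,150:470]; cv2.imwrite("pics/scene0c.png",cv2.resize(a,None,fx=2.4,fy=2.4,interpolation=cv2.INTER_CUBIC))
```

```text
(no output)
```

View pics/top0c.png

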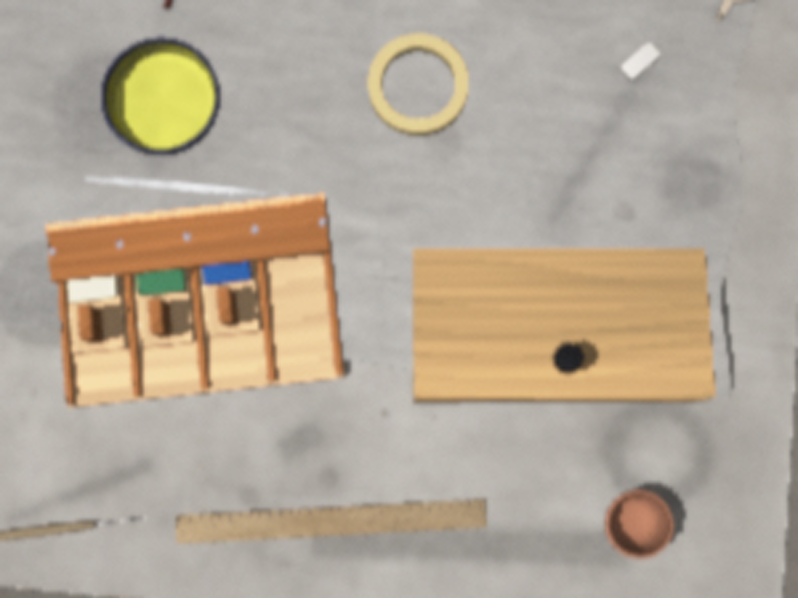

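View pics/scene0c.png

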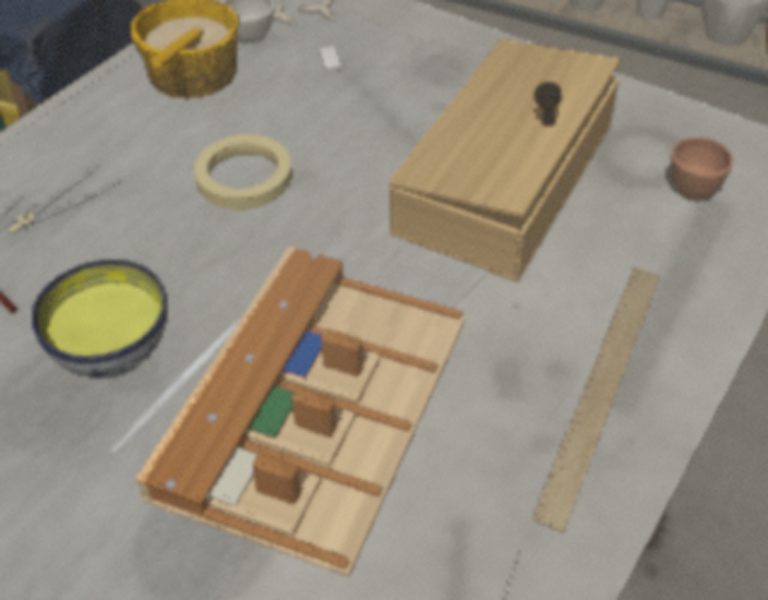

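The top view shows cream, green and blue boards in three bays, with the right-hand bay empty. It also shows the knob at crop (568,357) and the lid slightly ajar in the scene view. Next I fit the rack and box poses.

```bash
cat > h.py <<'E'
import numpy as np, cv2
from scipy.spatial.transform import Rotation as R
from scipy.optimize import least_squares
from rig import arm
def rot(q): return R.from_quat([q[1],q[2],q[3],q[0]]).as_matrix()
def proj(m,P):
    p=(np.atleast_2d(P)-m["position"])@rot(m["rotation"]); K=np.array(m["camera_matrix"])
    return np.c_[K[0,0]*p[:,0]/-p[:,2]+K[0,2], K[1,1]*p[:,1]/p[:,2]+K[1,2]]
def ray(m,uv,z):
    K=np.array(m["camera_matrix"]); d=np.array([(uv[0]-K[0,2])/K[0,0],-(uv[1]-K[1,2])/K[1,1],-1.])
    d=rot(m["rotation"])@d; o=np.array(m["position"]); return o+d*(z-o[2])/d[2]
def place(p,P):  # p = x,y,yaw
    c,s=np.cos(p[2]),np.sin(p[2]); P=np.atleast_2d(np.array(P,float)); Q=P.copy()
    Q[:,0]=p[0]+c*P[:,0]-s*P[:,1]; Q[:,1]=p[1]+s*P[:,0]+c*P[:,1]; return Q
def toolyaw(T): return np.arctan2(T[1,2],T[0,2])   # direction of jaw axis
def go(target,yaw):
    """yaw = frame yaw whose y axis the jaws open along. prints turn then shift in turned tool axes"""
    s=arm.get_state(); T=rot(s["tool_rot"]); best=None
    # desired: tool y down, tool z along +-(-sin,cos)
    for sg in (1,-1):
        z=sg*np.array([-np.sin(yaw),np.cos(yaw),0]); y=np.array([0,0,-1.]); D=np.c_[np.cross(y,z),y,z]
        rv=R.from_matrix(T.T@D).as_rotvec()
        if best is None or np.linalg.norm(rv)<np.linalg.norm(best[0]): best=(rv,D)
    rv,D=best; e=np.array(target)-s["ee_pos"]
    print("t",round(s["t"],2),"pos",np.round(s["ee_pos"],4),"open",round(s["opening"],3),"F",np.round(s["wrist_force"],1),"j7",np.round(s["joint_positions"][6],2))
    print("  turn",np.round(rv,4),"shift after turn",np.round(D.T@e,4),"world",np.round(e,4),"toolx/z world",np.round(D[:2,0],3),np.round(D[:2,2],3))
E
python3 - <<'E'
from h import *
mt,ms=arm.camera_model("top"),arm.camera_model("scene")
t=lambda *a:[(170+x/2.66,130+y/2.66) for x,y in a]
s=lambda *a:[(150+x/2.4,150+y/2.4) for x,y in a]
# rack
Pt=[[-.1,.141,.012],[-.1,-.141,.012],[.025,.141,.037],[.025,-.141,.037],[.085,.141,.037],[.085,-.141,.037]]
Ut=t((70,405),(345,376),(51,282),(330,252),(47,228),(326,196))
Ps=[[-.1,.141,.0],[-.1,-.141,.008],[.025,-.141,.037]]; Us=s((350,573),(462,315),(343,265))
f=lambda p:np.r_[(proj(mt,place(p,Pt))-Ut).ravel(),(proj(ms,place(p,Ps))-Us).ravel()]
r=least_squares(f,[.5,.2,0]); print("rack",np.round(r.x,4)); print(np.round(r.fun.reshape(-1,2),1).tolist())
# box: p=x,y,yaw,theta,hz
def lid(th,hz,d,y,n): return [.073-d*np.cos(th)+n*np.sin(th),y,hz+d*np.sin(th)+n*np.cos(th)]
Utb=t((413,249),(705,250),(414,399),(714,398),(568,357))
Usb=s((392,235),(518,280),(520,214),(617,65),(547,92),(503,42))
def g(p):
    th,hz=p[3],p[4]
    A=[lid(th,hz,0,.141,.008),lid(th,hz,0,-.141,.008),lid(th,hz,.146,.141,.008),lid(th,hz,.146,-.141,.008),lid(th,hz,.116,0,.043)]
    B=[[.073,.141,0],[-.073,.141,0],lid(th,hz,.146,.141,.008),lid(th,hz,.146,-.141,.008),lid(th,hz,.116,0,.043),lid(th,hz,0,-.141,.008)]
    return np.r_[(proj(mt,place(p,A))-Utb).ravel(),(proj(ms,place(p,B))-Usb).ravel(),(hz-.068)/.004]
r=least_squares(g,[.5,-.2,0,.1,.068]); print("box",np.round(r.x,4)); print(np.round(r.fun[:-1].reshape(-1,2),1).tolist())
p=r.x; print("knob",place(p,[lid(p[3],p[4],.116,0,.043)]))
for n,uv in zip("bca",t((86,322),(157,316),(222,305))): print(n,ray(mt,uv,.06))
for n,uv in (("bowl",(231,165)),("cup",(410,327)),("tape",(328,161))): print(n,ray(mt,uv,.03))
T=rot(arm.get_state()["tool_rot"]);print(np.round(T,3).tolist())
go([.5,-.2,.25],p[2])
E
```

```text
rack [0.5629 0.1311 0.0889]
[[-1.7, 1.2], [-0.2, 0.4], [-0.9, 0.1], [0.0, -0.4], [-1.0, -1.7], [-0.8, -1.4], [0.3, 0.7], [1.8, -1.5], [0.8, -3.6]]
box [ 0.5184 -0.2287 -0.0239  0.1392  0.0608]
[[-0.1, -0.1], [-0.4, -0.4], [-0.6, -0.5], [-0.0, 0.1], [-0.5, 0.7], [-1.4, -1.3], [0.1, -0.2], [1.3, 0.1], [1.7, -2.4], [0.3, 2.0], [-0.9, -0.9]]
knob [[ 0.48248867 -0.22780633  0.11944631]]
b [0.53237877 0.22965174 0.06      ]
c [0.53668068 0.16052856 0.06      ]
a [0.54600884 0.09722297 0.06      ]
bowl [0.76887257 0.16271983 0.03      ]
cup [ 0.32590382 -0.30292545  0.03      ]
tape [ 0.77363196 -0.1012621   0.03      ]
[[-0.909, -0.0, 0.418], [-0.418, -0.0, -0.909], [0.0, -1.0, 0.0]]
t 0.9 pos [ 0.3027 -0.6588  0.2453] open 0.999 F [ 0.3 -0.   0.2] j7 -0.08
  turn [-0.000e+00  4.547e-01  1.000e-04] shift after turn [-0.1862 -0.0047 -0.4634] world [0.1973 0.4588 0.0047] toolx/z world [-1.     0.024] [-0.024 -1.   ]
```

```bash
python3 -m pendant '[{"dr":[0,0.152,0],"dp":[0,0,0],"hand":0},{"dr":[0,0.152,0],"dp":[0,0,0],"hand":0},{"dr":[0,0.151,0],"dp":[0,0,0],"hand":0},{"dr":[0,0,0],"dp":[-0.017,0,-0.044],"hand":0},{"dr":[0,0,0],"dp":[-0.017,0,-0.044],"hand":0},{"dr":[0,0,0],"dp":[-0.017,0,-0.044],"hand":0},{"dr":[0,0,0],"dp":[-0.017,0,-0.044],"hand":0},{"dr":[0,0,0],"dp":[-0.017,0,-0.044],"hand":0},{"dr":[0,0,0],"dp":[-0.017,0,-0.044],"hand":0},{"dr":[0,0,0],"dp":[-0.017,0,-0.044],"hand":0}]' 40
python3 -m pendant '[{"dr":[0,0,0],"dp":[-0.017,0,-0.0423],"hand":80},{"dr":[0,0,0],"dp":[-0.017,0,-0.0423],"hand":80},{"dr":[0,0,0],"dp":[-0.017,0,-0.0423],"hand":80},{"dr":[0,0,0],"dp":[0,0,0],"hand":80},{"dr":[0,0,0],"dp":[0,0,0],"hand":80},{"dr":[0,0,0],"dp":[0,0,0],"hand":80},{"dr":[0,0,0],"dp":[0,0,0],"hand":80},{"dr":[0,0,0],"dp":[0,0,0],"hand":80},{"dr":[0,0,0],"dp":[0,0,0],"hand":80},{"dr":[0,0,0],"dp":[0,0,0],"hand":80}]'
python3 - <<'E'
from h import *
go([.482,-.228,.119],-.024)
m=arm.camera_model("wrist"); im=arm.capture("wrist"); cv2.imwrite("pics/w1.png",im[:,:,::-1])
print([(np.round(d["extent"]).tolist(),round(d["score"],2)) for d in arm.search_frame("wrist","box_lid_handle")])
print(proj(m,[.482,-.228,.119]), {k:np.round(v,4).tolist() for k,v in m.items()})
E
```

```text
t: 2.15
ee_pos: [0.4298, -0.3524, 0.2455]
tool_rot: [0.008, -0.009, -0.707, 0.707]
wrist_force: [0.5, 0.6, 0.6]
opening: 0.998
t: 3.4
ee_pos: [0.4832, -0.2282, 0.2453]
tool_rot: [0.009, -0.009, -0.707, 0.707]
wrist_force: [-0.4, 0.2, 0.3]
opening: 0.686
t 3.4 pos [ 0.4832 -0.2282  0.2453] open 0.686 F [-0.4  0.2  0.3] j7 -1.2
  turn [-0.     -0.0003 -0.    ] shift after turn [ 0.0012  0.1263 -0.0002] world [-0.0012  0.0002 -0.1263] toolx/z world [-1.     0.024] [-0.024 -1.   ]
[([105.0, 40.0, 540.0, 272.0], 0.64)]
[[321.08824594 231.95387228]] {'camera_matrix': [[429.493, 0.0, 323.4798], [0.0, 429.493, 235.3124], [0.0, 0.0, 1.0]], 'position': [0.552, -0.231, 0.3746], 'rotation': [-0.692, 0.0961, -0.0979, 0.7087]}
```

View pics/w1.png

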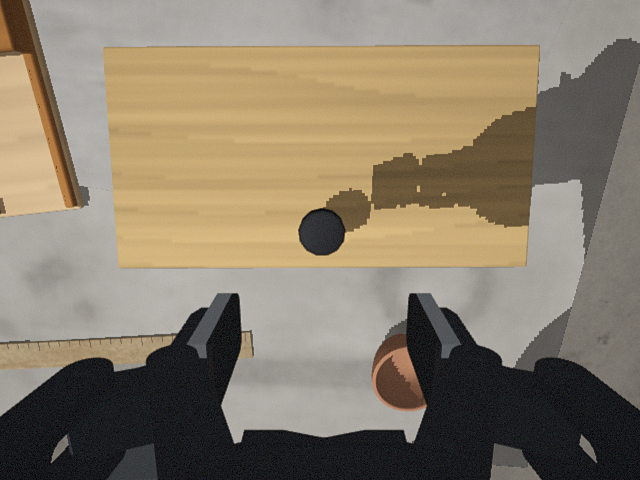

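The wrist view shows the knob at (322,231), and my estimate projects to (321,232), so I descend and grip.

```bash
python3 -m pendant '[{"dr":[0,0,0],"dp":[0,0.026,0],"hand":80},{"dr":[0,0,0],"dp":[0,0.026,0],"hand":80},{"dr":[0,0,0],"dp":[0,0.026,0],"hand":80},{"dr":[0,0,0],"dp":[0,0.026,0],"hand":80},{"dr":[0,0,0],"dp":[0,0.026,0],"hand":80},{"dr":[0,0,0],"dp":[0,0,0],"hand":80},{"dr":[0,0,0],"dp":[0,0,0],"hand":255},{"dr":[0,0,0],"dp":[0,0,0],"hand":255},{"dr":[0,0,0],"dp":[0,0,0],"hand":255},{"dr":[0,0,0],"dp":[0,0,0],"hand":255}]' 40
python3 -m pendant '[{"dr":[0,0,0],"dp":[0,0,0],"hand":255},{"dr":[0,0,0],"dp":[0,0,0],"hand":255},{"dr":[0,0,0],"dp":[0,0,0],"hand":255},{"dr":[0,0,0],"dp":[0,0,0],"hand":255},{"dr":[0,0,0],"dp":[0,0,0],"hand":255},{"dr":[0,0,0],"dp":[0,0,0],"hand":255},{"dr":[0,0,0],"dp":[0,0,0],"hand":255},{"dr":[0,0,0],"dp":[0,0,0],"hand":255},{"dr":[0,0,0],"dp":[0,0,0],"hand":255},{"dr":[0,0,0],"dp":[0,0,0],"hand":255}]'
python3 - <<'E'
from h import *
# arc of knob: hinge at box x+.073, z hz ; relative to theta0
p=(.5184,-.2287,-.0239); hz=.061
k=lambda th:np.array([.073-.116*np.cos(th)+.043*np.sin(th), hz+.116*np.sin(th)+.043*np.cos(th)])
ths=np.linspace(.14,1.5,11); K=np.array([k(t) for t in ths]); d=np.diff(K,axis=0)
print("per step of",ths[1]-ths[0]); print(np.round(np.c_[ths[1:],-d[:,0],-d[:,1]],4)); print(np.round(K[-1],3))
E
```

```text
t: 4.75
ee_pos: [0.4834, -0.2271, 0.116]
tool_rot: [-0.008, 0.008, 0.707, -0.707]
wrist_force: [-0.5, 6.6, 0.9]
opening: 0.312
t: 6.0
ee_pos: [0.4834, -0.2271, 0.116]
tool_rot: [-0.008, 0.008, 0.707, -0.707]
wrist_force: [1.6, 6.1, 0.5]
opening: 0.31
per step of 0.136
[[ 2.760e-01 -9.000e-03 -1.420e-02]
 [ 4.120e-01 -1.080e-02 -1.290e-02]
 [ 5.480e-01 -1.250e-02 -1.130e-02]
 [ 6.840e-01 -1.390e-02 -9.500e-03]
 [ 8.200e-01 -1.500e-02 -7.500e-03]
 [ 9.560e-01 -1.590e-02 -5.400e-03]
 [ 1.092e+00 -1.650e-02 -3.200e-03]
 [ 1.228e+00 -1.680e-02 -9.000e-04]
 [ 1.364e+00 -1.680e-02  1.300e-03]
 [ 1.500e+00 -1.640e-02  3.600e-03]]
[0.108 0.18 ]
```

```bash
python3 -m pendant '[{"dr":[0,0,0],"dp":[-0.009,-0.0142,0],"hand":255},{"dr":[0,0,0],"dp":[-0.0108,-0.0129,0],"hand":255},{"dr":[0,0,0],"dp":[-0.0125,-0.0113,0],"hand":255},{"dr":[0,0,0],"dp":[-0.0139,-0.0095,0],"hand":255},{"dr":[0,0,0],"dp":[-0.015,-0.0075,0],"hand":255},{"dr":[0,0,0],"dp":[-0.0159,-0.0054,0],"hand":255},{"dr":[0,0,0],"dp":[-0.0165,-0.0032,0],"hand":255},{"dr":[0,0,0],"dp":[-0.0168,-0.0009,0],"hand":255},{"dr":[0,0,0],"dp":[-0.0168,0.0013,0],"hand":255},{"dr":[0,0,0],"dp":[-0.0164,0.0036,0],"hand":255}]'
python3 - <<'E'
from h import *
go([.55,-.228,.25],-.024)
im=arm.capture("scene"); cv2.imwrite("pics/s2.png",cv2.resize(im[100:340,200:520,::-1],None,fx=2,fy=2))
E
```

```text
t: 7.25
ee_pos: [0.6276, -0.23, 0.1769]
tool_rot: [-0.008, 0.009, 0.708, -0.707]
wrist_force: [-2.1, 4.6, 3.7]
opening: 0.303
t 7.25 pos [ 0.6276 -0.23    0.1769] open 0.303 F [-2.1  4.6  3.7] j7 -1.25
  turn [ 0.0014  0.001  -0.0012] shift after turn [ 0.0777 -0.0731 -0.0001] world [-0.0776  0.002   0.0731] toolx/z world [-1.     0.024] [-0.024 -1.   ]
```

View pics/s2.png

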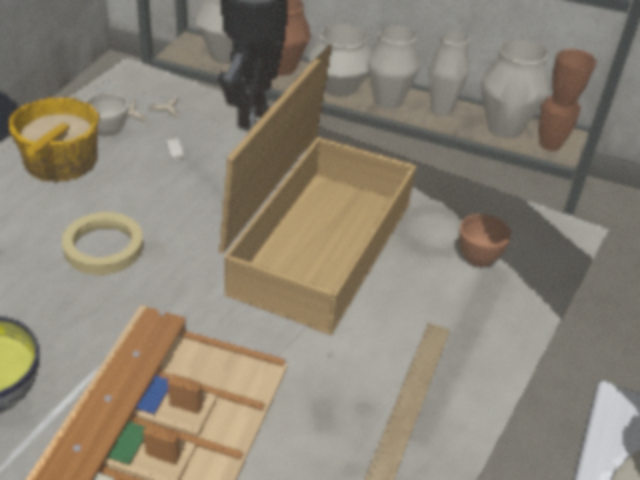

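The scene view shows the lid standing upright, held by the hand, with nothing disturbed. I release the knob, rise and go over the boards.

```bash
python3 -m pendant '[{"dr":[0,0,0],"dp":[0,0,0],"hand":80},{"dr":[0,0,0],"dp":[0,0,0],"hand":80},{"dr":[0,0,0],"dp":[0,0,0],"hand":80},{"dr":[0,0,0],"dp":[0,0,0],"hand":80},{"dr":[0,0,0],"dp":[0,-0.03,0],"hand":80},{"dr":[0,0,0],"dp":[0,-0.03,0],"hand":80},{"dr":[0,0,0],"dp":[0,-0.03,0],"hand":80},{"dr":[0,0,0],"dp":[0,-0.03,0],"hand":80},{"dr":[0,-0.113,0],"dp":[0,0,0],"hand":110},{"dr":[0,0,0],"dp":[0,0,0],"hand":110}]'
python3 -m pendant '[{"dr":[0,0,0],"dp":[0.007,0,-0.0495],"hand":110},{"dr":[0,0,0],"dp":[0.007,0,-0.0495],"hand":110},{"dr":[0,0,0],"dp":[0.007,0,-0.0495],"hand":110},{"dr":[0,0,0],"dp":[0.007,0,-0.0495],"hand":110},{"dr":[0,0,0],"dp":[0.007,0,-0.0495],"hand":110},{"dr":[0,0,0],"dp":[0.007,0,-0.0495],"hand":110},{"dr":[0,0,0],"dp":[0.007,0,-0.0495],"hand":110},{"dr":[0,0,0],"dp":[0.007,0,-0.0495],"hand":110},{"dr":[0,0,0],"dp":[0,0,0],"hand":110},{"dr":[0,0,0],"dp":[0,0,0],"hand":110}]'
python3 - <<'E'
from h import *
go([.538,.16,.25],.089)
m=arm.camera_model("wrist"); im=arm.capture("wrist"); cv2.imwrite("pics/w3.png",im[:,:,::-1])
print([(np.round(d["extent"]).tolist(),round(d["score"],2)) for d in arm.search_frame("wrist","board_a_grip")])
print({k:np.round(v,4).tolist() for k,v in m.items()})
E
```

```text
t: 8.55
ee_pos: [0.6266, -0.2317, 0.2955]
tool_rot: [0.031, -0.031, 0.706, -0.706]
wrist_force: [0.1, 0.2, -0.8]
opening: 0.57
t: 9.8
ee_pos: [0.5358, 0.1573, 0.2949]
tool_rot: [-0.031, 0.031, -0.706, 0.707]
wrist_force: [-0.2, -0.3, -0.0]
opening: 0.565
t 9.8 pos [0.5358 0.1573 0.2949] open 0.565 F [-0.2 -0.3 -0. ] j7 -1.86
  turn [-0.0007 -0.0018  0.0007] shift after turn [-0.0024  0.0449 -0.0025] world [ 0.0022  0.0027 -0.0449] toolx/z world [-0.996 -0.089] [ 0.089 -0.996]
[([361.0, 132.0, 415.0, 210.0], 0.8)]
{'camera_matrix': [[429.493, 0.0, 323.4798], [0.0, 429.493, 235.3124], [0.0, 0.0, 1.0]], 'position': [0.6044, 0.1622, 0.4242], 'rotation': [0.7304, -0.1019, 0.0924, -0.6691]}
```

View pics/w3.png

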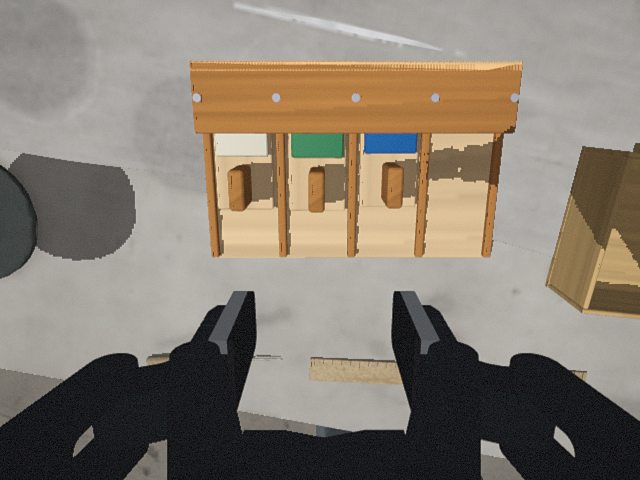

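The wrist view shows the grip tops at about blue (395,188), green (316,190) and cream (237,188). The rack is square in the view, and all the boards are seated in their bays.

Run:
```python
from h import *
m=arm.camera_model("wrist")
P=[[-.1,.141,.012],[-.1,-.141,.012],[.025,.141,.037],[.025,-.141,.037],[.085,.141,.037],[.085,-.141,.037]]
U=[(214,257),(492,257),(195,133),(516,133),(191,63),(521,63)]
r=least_squares(lambda p:(proj(m,place(p,P))-U).ravel(),[.56,.13,.09]); p=r.x; print(np.round(p,4),np.round(r.fun,1))
for n,uv in (("a",(395,188)),("c",(316,190)),("b",(237,188))):
    w=ray(m,uv,.06); c,s=np.cos(p[2]),np.sin(p[2]); d=w[:2]-p[:2]; print(n,np.round(w,4),"rack",np.round([c*d[0]+s*d[1],-s*d[0]+c*d[1]],4))
w=ray(m,(395,188),.06); go([w[0],w[1],.034],p[2])
```

```text
[0.5654 0.1288 0.0891] [-1.4  2.8 -1.3  1.9  0.2  1.4  0.1  0.5 -1.8 -1.9  3.6 -2.8]
a [0.5492 0.0945 0.06  ] rack [-0.0191 -0.0327]
c [0.5417 0.1617 0.06  ] rack [-0.0206  0.0349]
b [0.5376 0.2291 0.06  ] rack [-0.0187  0.1024]
t 9.9 pos [0.5362 0.1563 0.295 ] open 0.569 F [ 1.1 -0.3  0.5] j7 -1.86
  turn [-0.0007 -0.0033  0.0004] shift after turn [-0.0075  0.261   0.0627] world [ 0.0131 -0.0618 -0.261 ] toolx/z world [-0.996 -0.089] [ 0.089 -0.996]
```

```bash
python3 -m pendant '[{"dr":[0,0,0],"dp":[-0.0038,0,0.0313],"hand":110},{"dr":[0,0,0],"dp":[-0.0038,0,0.0313],"hand":110},{"dr":[0,0,0],"dp":[0,0.044,0],"hand":110},{"dr":[0,0,0],"dp":[0,0.044,0],"hand":110},{"dr":[0,0,0],"dp":[0,0.044,0],"hand":110},{"dr":[0,0,0],"dp":[0,0.044,0],"hand":110},{"dr":[0,0,0],"dp":[0,0.044,0],"hand":110},{"dr":[0,0,0],"dp":[0,0.018,0],"hand":110},{"dr":[0,0,0],"dp":[0,0.015,0],"hand":110},{"dr":[0,0,0],"dp":[0,0,0],"hand":110}]' 60
python3 -m pendant '[{"dr":[0,0,0],"dp":[0,0,0],"hand":255},{"dr":[0,0,0],"dp":[0,0,0],"hand":255},{"dr":[0,0,0],"dp":[0,0,0],"hand":255},{"dr":[0,0,0],"dp":[0,0,0],"hand":255},{"dr":[0,0,0],"dp":[0,0,0],"hand":255},{"dr":[0,0,0],"dp":[0,0,0],"hand":255},{"dr":[0,0,0],"dp":[0,0,0],"hand":255},{"dr":[0,0,0],"dp":[0,0,0],"hand":255},{"dr":[0,0,0],"dp":[0,0,0],"hand":255},{"dr":[0,0,0],"dp":[0,0,0],"hand":255}]'
python3 - <<'E'
from h import *
go([.5492,.0945,.042],.089)
E
```

```text
t: 11.15
ee_pos: [0.5491, 0.0959, 0.0422]
tool_rot: [-0.031, 0.031, -0.706, 0.706]
wrist_force: [-0.6, -0.7, 0.0]
opening: 0.568
t: 12.4
ee_pos: [0.5496, 0.0964, 0.0434]
tool_rot: [0.032, -0.031, 0.707, -0.706]
wrist_force: [-0.5, -0.1, 6.4]
opening: 0.155
t 12.4 pos [0.5496 0.0964 0.0434] open 0.155 F [-0.5 -0.1  6.4] j7 -1.74
  turn [ 0.0003 -0.0002 -0.0018] shift after turn [0.0005 0.0014 0.0019] world [-0.0004 -0.0019 -0.0014] toolx/z world [-0.996 -0.089] [ 0.089 -0.996]
```

```bash
python3 -m pendant '[{"dr":[0,0,0],"dp":[0,-0.002,0],"hand":255},{"dr":[0,0,0],"dp":[0.0105,0,0],"hand":255},{"dr":[0,0,0],"dp":[0.0105,0,0],"hand":255},{"dr":[0,0,0],"dp":[0.0105,0,0],"hand":255},{"dr":[0,0,0],"dp":[0.0105,0,0],"hand":255},{"dr":[0,0,0],"dp":[0.0105,0,0],"hand":255},{"dr":[0,0,0],"dp":[0.0105,0,0],"hand":255},{"dr":[0,0,0],"dp":[0.0105,0,0],"hand":255},{"dr":[0,0,0],"dp":[0,-0.01,0],"hand":255},{"dr":[0,0,0],"dp":[0,-0.02,0],"hand":255}]'
python3 -m pendant '[{"dr":[0,0,0],"dp":[0,-0.02,0],"hand":255},{"dr":[0,0,0],"dp":[0,-0.02,0],"hand":255},{"dr":[0,0,0],"dp":[0,-0.02,0],"hand":255},{"dr":[0,0,0],"dp":[0,-0.02,0],"hand":255},{"dr":[0,0,0],"dp":[0,-0.02,0],"hand":255},{"dr":[0,0,0],"dp":[0,-0.02,0],"hand":255},{"dr":[0,0,0],"dp":[0,0,0],"hand":255},{"dr":[0,0,0],"dp":[0,0,0],"hand":255},{"dr":[0,0,0],"dp":[0,0,0],"hand":255},{"dr":[0,0,0],"dp":[0,0,0],"hand":255}]'
python3 - <<'E'
from h import *
p=(.5184,-.2287,-.0239)
w=place(p,[-.030,-.102,.1])[0]; print(w); go([w[0],w[1],.19],p[2])
m=arm.camera_model("wrist"); cv2.imwrite("pics/w4.png",arm.capture("wrist")[:,:,::-1])
# w1 lid corners check
m1=dict(camera_matrix=m["camera_matrix"],position=[.552,-.231,.3746],rotation=[-.692,.0961,-.0979,.7087])
U=[(104,47),(541,45),(119,268),(527,268)]
def lid(th,hz,d,y,n): return [.073-d*np.cos(th)+n*np.sin(th),y,hz+d*np.sin(th)+n*np.cos(th)]
f=lambda q:(proj(m1,place(q,[lid(q[3],q[4],d,y,.008) for d,y in ((0,.141),(0,-.141),(.146,.141),(.146,-.141))]))-U).ravel()
r=least_squares(f,[*p,.14,.065]); print(np.round(r.x,4),np.round(r.fun,1))
im=arm.capture("top"); cv2.imwrite("pics/t4.png",cv2.resize(im[200:320,290:470,::-1],None,fx=4,fy=4,interpolation=cv2.INTER_CUBIC))
E
```

```text
t: 13.65
ee_pos: [0.4758, 0.0897, 0.0746]
tool_rot: [-0.031, 0.032, -0.706, 0.706]
wrist_force: [0.2, -0.7, -1.7]
opening: 0.153
t: 14.9
ee_pos: [0.4755, 0.0896, 0.1936]
tool_rot: [-0.031, 0.032, -0.706, 0.707]
wrist_force: [1.0, -0.5, -1.6]
opening: 0.154
[ 0.485971   -0.32995394  0.1       ]
t 14.9 pos [0.4755 0.0896 0.1936] open 0.154 F [ 1.  -0.5 -1.6] j7 -1.76
  turn [-0.0003  0.1128  0.0012] shift after turn [-0.0205  0.0036  0.4192] world [ 0.0105 -0.4196 -0.0036] toolx/z world [-1.     0.024] [-0.024 -1.   ]
[ 0.5201 -0.23   -0.0213  0.1399  0.0668] [-0.1 -0.4 -0.   0.5  0.   0.5  0.1 -0.6]
```

View pics/t4.png

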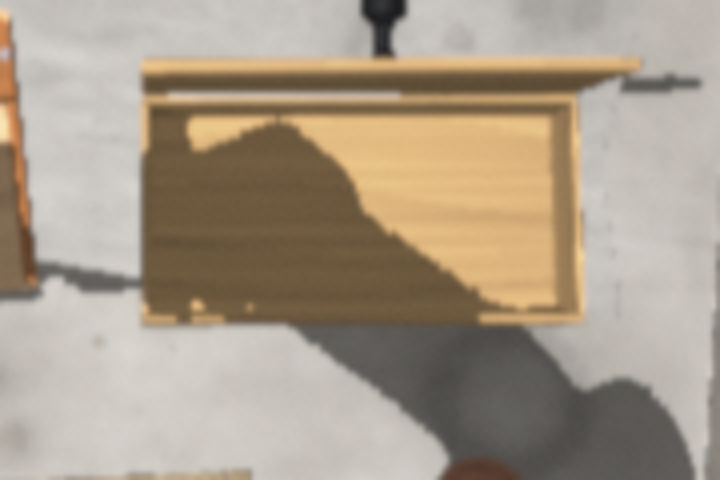

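The top crop shows the box empty and open, with its rim in the crop from (143,100) to (583,322) and the knob behind the upright lid. I carry the blue board over to slot y=-102.

```bash
python3 -m pendant '[{"dr":[0,0.111,0],"dp":[0,0,0],"hand":255},{"dr":[0,0,0],"dp":[-0.0024,0,0.0465],"hand":255},{"dr":[0,0,0],"dp":[-0.0024,0,0.0465],"hand":255},{"dr":[0,0,0],"dp":[-0.0024,0,0.0465],"hand":255},{"dr":[0,0,0],"dp":[-0.0024,0,0.0465],"hand":255},{"dr":[0,0,0],"dp":[-0.0024,0,0.0465],"hand":255},{"dr":[0,0,0],"dp":[-0.0024,0,0.0465],"hand":255},{"dr":[0,0,0],"dp":[-0.0024,0,0.0465],"hand":255},{"dr":[0,0,0],"dp":[-0.0024,0,0.0465],"hand":255},{"dr":[0,0,0],"dp":[-0.0024,0,0.0465],"hand":255}]'
python3 -m pendant '[{"dr":[0,0,0],"dp":[0,0,0],"hand":255},{"dr":[0,0,0],"dp":[0,0,0],"hand":255},{"dr":[0,0,0],"dp":[0,0,0],"hand":255},{"dr":[0,0,0],"dp":[0,0,0],"hand":255},{"dr":[0,0,0],"dp":[0,0,0],"hand":255},{"dr":[0,0,0],"dp":[0,0,0],"hand":255},{"dr":[0,0,0],"dp":[0,0,0],"hand":255},{"dr":[0,0,0],"dp":[0,0,0],"hand":255},{"dr":[0,0,0],"dp":[0,0,0],"hand":255},{"dr":[0,0,0],"dp":[0,0,0],"hand":255}]'
python3 - <<'E'
from h import *
mt=arm.camera_model("top")
U=[(290+x/4,200+y/4) for x,y in ((143,100),(578,97),(583,322),(143,322))]
r=least_squares(lambda q:(proj(mt,place(q,[[a*.073,b*.141,q[3]] for a,b in ((1,1),(1,-1),(-1,-1),(-1,1))]))-U).ravel(),[.52,-.23,-.02,.068]);print(np.round(r.x,4),np.round(r.fun,1))
p=(.5197,-.2295,-.0225)
w=place(p,[-.030,-.102,.1])[0]; go([w[0],w[1],.043],p[2])
m=arm.camera_model("wrist"); cv2.imwrite("pics/w5.png",arm.capture("wrist")[:,:,::-1])
E
```

```text
t: 16.25
ee_pos: [0.4879, -0.3307, 0.1939]
tool_rot: [-0.008, 0.008, 0.707, -0.707]
wrist_force: [0.9, 0.7, -2.9]
opening: 0.149
t: 17.5
ee_pos: [0.4881, -0.3292, 0.1942]
tool_rot: [0.008, -0.008, -0.707, 0.707]
wrist_force: [-0.7, -0.3, -1.4]
opening: 0.152
[ 0.5191 -0.2306 -0.0209  0.0555] [ 0.  -0.4 -0.4  0.1  0.2  0.1  0.2  0.2]
t 17.5 pos [ 0.4881 -0.3292  0.1942] open 0.152 F [-0.7 -0.3 -1.4] j7 -1.06
  turn [-0.      0.0002  0.0001] shift after turn [0.0006 0.1512 0.0016] world [-0.0007 -0.0016 -0.1512] toolx/z world [-1.     0.022] [-0.022 -1.   ]
```

View pics/w5.png

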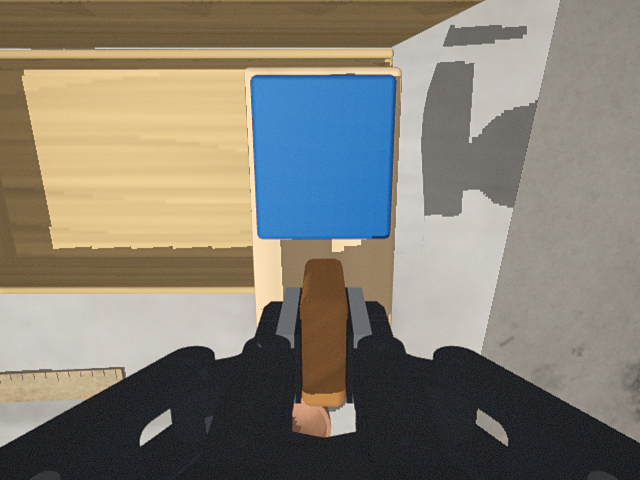

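The wrist view shows the blue board held square to the box. Its rear edge is at row 70 and its sides are at cols 248-400 there. I check its fore-aft offset, then lower.

```bash
python3 - <<'E'
from h import *
m=arm.camera_model("wrist"); p=(.5197,-.2295,-.0225)
c,s=np.cos(p[2]),np.sin(p[2])
for uv,z in (((248,72),.169),((401,72),.169),((256,239),.176),((392,239),.176)):
    d=ray(m,uv,z)[:2]-p[:2]; print(np.round([c*d[0]+s*d[1],-s*d[0]+c*d[1]],4))
E
python3 -m pendant '[{"dr":[0,0,0],"dp":[0,0.02,0.0016],"hand":255},{"dr":[0,0,0],"dp":[0,0.02,0],"hand":255},{"dr":[0,0,0],"dp":[0,0.02,0],"hand":255},{"dr":[0,0,0],"dp":[0,0,0],"hand":255},{"dr":[0,0,0],"dp":[0,0,0],"hand":255},{"dr":[0,0,0],"dp":[0,0,0],"hand":255},{"dr":[0,0,0],"dp":[0,0,0],"hand":255},{"dr":[0,0,0],"dp":[0,0,0],"hand":255},{"dr":[0,0,0],"dp":[0,0,0],"hand":255},{"dr":[0,0,0],"dp":[0,0,0],"hand":255}]'
```

```text
[ 0.0531 -0.0761]
[ 0.0531 -0.1278]
[-0.0036 -0.0775]
[-0.0036 -0.1262]
t: 18.8
ee_pos: [0.4881, -0.3308, 0.1343]
tool_rot: [0.008, -0.008, -0.707, 0.707]
wrist_force: [-0.0, 0.2, -1.0]
opening: 0.149
```

```bash
python3 -m pendant '[{"dr":[0,0,0],"dp":[0,0.018,0],"hand":255},{"dr":[0,0,0],"dp":[0,0.018,0],"hand":255},{"dr":[0,0,0],"dp":[0,0.018,0],"hand":255},{"dr":[0,0,0],"dp":[0,0.018,0],"hand":255},{"dr":[0,0,0],"dp":[0,0.005,0],"hand":255},{"dr":[0,0,0],"dp":[0,0.005,0],"hand":255},{"dr":[0,0,0],"dp":[0,0.005,0],"hand":255},{"dr":[0,0,0],"dp":[0,0.004,0],"hand":255},{"dr":[0,0,0],"dp":[0,0.002,0],"hand":255},{"dr":[0,0,0],"dp":[0,0,0],"hand":255}]'
```

```text
t: 20.05
ee_pos: [0.488, -0.3308, 0.0413]
tool_rot: [0.008, -0.008, -0.707, 0.707]
wrist_force: [-0.4, -0.9, -1.7]
opening: 0.154
```

```bash
python3 -m pendant '[{"dr":[0,0,0],"dp":[0,0.0015,0],"hand":255},{"dr":[0,0,0],"dp":[0,0,0],"hand":255},{"dr":[0,0,0],"dp":[0,0,0],"hand":175},{"dr":[0,0,0],"dp":[0,0,0],"hand":175},{"dr":[0,0,0],"dp":[0,0,0],"hand":175},{"dr":[0,0,0],"dp":[0,-0.02,0],"hand":175},{"dr":[0,0,0],"dp":[0,-0.03,0],"hand":175},{"dr":[0,0,0],"dp":[0,-0.04,0],"hand":175},{"dr":[0,0,0],"dp":[0,-0.05,0],"hand":175},{"dr":[0,0,0],"dp":[0,-0.05,0],"hand":175}]'
python3 -m pendant '[{"dr":[0,-0.1115,0],"dp":[0,0,0],"hand":150},{"dr":[0,0,0],"dp":[-0.0108,0,-0.0542],"hand":150},{"dr":[0,0,0],"dp":[-0.0108,0,-0.0542],"hand":150},{"dr":[0,0,0],"dp":[-0.0108,0,-0.0542],"hand":150},{"dr":[0,0,0],"dp":[-0.0108,0,-0.0542],"hand":150},{"dr":[0,0,0],"dp":[-0.0108,0,-0.0542],"hand":150},{"dr":[0,0,0],"dp":[-0.0108,0,-0.0542],"hand":150},{"dr":[0,0,0],"dp":[-0.0108,0,-0.0542],"hand":150},{"dr":[0,0,0],"dp":[-0.0108,0,-0.0542],"hand":150},{"dr":[0,0,0],"dp":[-0.0108,0,-0.0542],"hand":150}]'
python3 - <<'E'
from h import *
go([.5417,.1635,.043],.089)
cv2.imwrite("pics/w6.png",arm.capture("wrist")[:,:,::-1])
for c in ("top","wrist"):
    if c=="top": im=arm.capture(c); cv2.imwrite("pics/t6.png",cv2.resize(im[190:310,180:460,::-1],None,fx=2.8,fy=2.8,interpolation=cv2.INTER_CUBIC))
    print([(np.round(d["extent"]).tolist(),round(d["score"],2)) for d in arm.search_frame(c,"board_a_grip")])
a=cv2.imread("pics/w6.png"); b=cv2.imread("pics/t6.png"); a=cv2.resize(a[:300],None,fx=.8,fy=.8); w=784
o=np.zeros((a.shape[0]+b.shape[0],w,3),np.uint8); o[:a.shape[0],:a.shape[1]]=a; o[a.shape[0]:,:b.shape[1]]=b; cv2.imwrite("pics/c6.png",o)
E
```

```text
t: 21.3
ee_pos: [0.488, -0.3307, 0.2314]
tool_rot: [0.008, -0.008, -0.707, 0.707]
wrist_force: [0.5, -0.4, -0.8]
opening: 0.316
t: 22.55
ee_pos: [0.5415, 0.1655, 0.23]
tool_rot: [0.032, -0.031, 0.706, -0.706]
wrist_force: [0.3, -0.6, -0.3]
opening: 0.415
t 22.55 pos [0.5415 0.1655 0.23  ] open 0.415 F [ 0.3 -0.6 -0.3] j7 -1.89
  turn [ 0.      0.0002 -0.0007] shift after turn [-0.     0.187  0.002] world [ 0.0002 -0.002  -0.187 ] toolx/z world [-0.996 -0.089] [ 0.089 -0.996]
[([407.0, 238.0, 427.0, 276.0], 0.66)]
[]
```

View pics/c6.png

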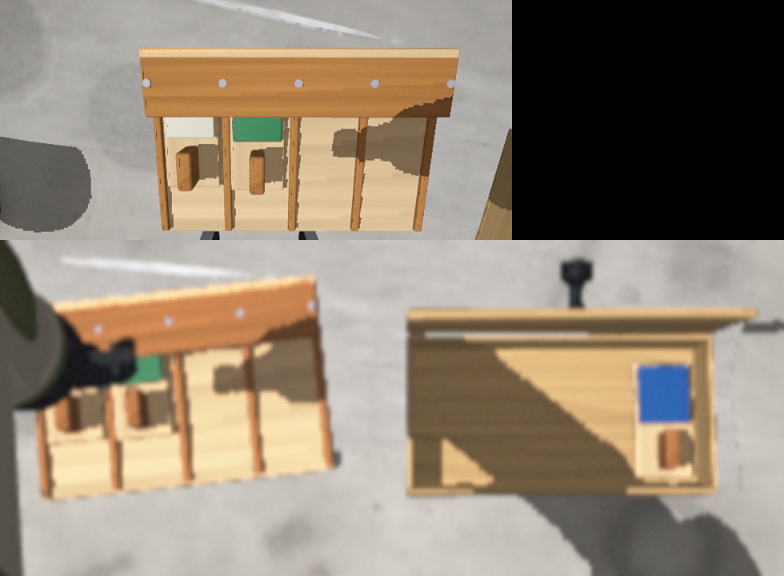

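The top view shows the blue board flat in the right-hand slot. Green and cream haven't moved in the rack, and the green grip is centred under the tool at wrist col 321. I take green next.

```bash
python3 -m pendant '[{"dr":[0,0,0],"dp":[0,0.032,0.001],"hand":150},{"dr":[0,0,0],"dp":[0,0.032,0],"hand":150},{"dr":[0,0,0],"dp":[0,0.032,0],"hand":150},{"dr":[0,0,0],"dp":[0,0.032,0],"hand":150},{"dr":[0,0,0],"dp":[0,0.032,0],"hand":150},{"dr":[0,0,0],"dp":[0,0.016,0],"hand":150},{"dr":[0,0,0],"dp":[0,0.01,0],"hand":150},{"dr":[0,0,0],"dp":[0,0,0],"hand":150},{"dr":[0,0,0],"dp":[0,0,0],"hand":255},{"dr":[0,0,0],"dp":[0,0,0],"hand":255}]' 60
python3 -m pendant '[{"dr":[0,0,0],"dp":[0,0,0],"hand":255},{"dr":[0,0,0],"dp":[0,0,0],"hand":255},{"dr":[0,0,0],"dp":[0,0,0],"hand":255},{"dr":[0,0,0],"dp":[0,0,0],"hand":255},{"dr":[0,0,0],"dp":[0,-0.002,0],"hand":255},{"dr":[0,0,0],"dp":[0.0105,0,0],"hand":255},{"dr":[0,0,0],"dp":[0.0105,0,0],"hand":255},{"dr":[0,0,0],"dp":[0.0105,0,0],"hand":255},{"dr":[0,0,0],"dp":[0.0105,0,0],"hand":255},{"dr":[0,0,0],"dp":[0.0105,0,0],"hand":255}]'
python3 -m pendant '[{"dr":[0,0,0],"dp":[0.0105,0,0],"hand":255},{"dr":[0,0,0],"dp":[0.0105,0,0],"hand":255},{"dr":[0,0,0],"dp":[0,-0.01,0],"hand":255},{"dr":[0,0,0],"dp":[0,-0.02,0],"hand":255},{"dr":[0,0,0],"dp":[0,-0.02,0],"hand":255},{"dr":[0,0,0],"dp":[0,-0.02,0],"hand":255},{"dr":[0,0,0],"dp":[0,-0.02,0],"hand":255},{"dr":[0,0,0],"dp":[0,-0.02,0],"hand":255},{"dr":[0,0,0],"dp":[0,0,0],"hand":255},{"dr":[0,0,0],"dp":[0,0,0],"hand":255}]'
python3 - <<'E'
from h import *
p=(.5197,-.2295,-.0225)
w=place(p,[-.030,-.034,.1])[0]; go([w[0],w[1],.16],p[2])
E
```

```text
t: 24.0
ee_pos: [0.542, 0.1632, 0.0448]
tool_rot: [0.032, -0.031, 0.707, -0.706]
wrist_force: [-0.1, 1.4, 5.1]
opening: 0.152
t: 25.25
ee_pos: [0.4884, 0.158, 0.0458]
tool_rot: [-0.032, 0.032, -0.706, 0.706]
wrist_force: [0.1, -0.4, -1.4]
opening: 0.154
t: 26.5
ee_pos: [0.4682, 0.1561, 0.1556]
tool_rot: [0.032, -0.032, 0.706, -0.706]
wrist_force: [-0.2, 1.2, -2.2]
opening: 0.15
t 26.5 pos [0.4682 0.1561 0.1556] open 0.15 F [-0.2  1.2 -2.2] j7 -1.93
  turn [ 0.000e+00  1.117e-01 -1.000e-04] shift after turn [-0.0302 -0.0044  0.4184] world [ 0.0207 -0.419   0.0044] toolx/z world [-1.     0.022] [-0.022 -1.   ]
```

```bash
python3 -m pendant '[{"dr":[0,0.1115,0],"dp":[0,0,0],"hand":255},{"dr":[0,0,0],"dp":[-0.0034,0,0.0465],"hand":255},{"dr":[0,0,0],"dp":[-0.0034,0,0.0465],"hand":255},{"dr":[0,0,0],"dp":[-0.0034,0,0.0465],"hand":255},{"dr":[0,0,0],"dp":[-0.0034,0,0.0465],"hand":255},{"dr":[0,0,0],"dp":[-0.0034,0,0.0465],"hand":255},{"dr":[0,0,0],"dp":[-0.0034,0,0.0465],"hand":255},{"dr":[0,0,0],"dp":[-0.0034,0,0.0465],"hand":255},{"dr":[0,0,0],"dp":[-0.0034,0,0.0465],"hand":255},{"dr":[0,0,0],"dp":[-0.0034,0,0.0465],"hand":255}]'
python3 -m pendant '[{"dr":[0,0,0],"dp":[0,0,0],"hand":255},{"dr":[0,0,0],"dp":[0,0,0],"hand":255},{"dr":[0,0,0],"dp":[0,0,0],"hand":255},{"dr":[0,0,0],"dp":[0,0,0],"hand":255},{"dr":[0,0,0],"dp":[0,0,0],"hand":255},{"dr":[0,0,0],"dp":[0,0,0],"hand":255},{"dr":[0,0,0],"dp":[0,0,0],"hand":255},{"dr":[0,0,0],"dp":[0,0,0],"hand":255},{"dr":[0,0,0],"dp":[0,0,0],"hand":255},{"dr":[0,0,0],"dp":[0,0,0],"hand":255}]'
python3 - <<'E'
from h import *
p=(.5197,-.2295,-.0225)
w=place(p,[-.030,-.034,.1])[0]; go([w[0],w[1],.042],p[2])
cv2.imwrite("pics/w7.png",arm.capture("wrist")[:,:,::-1])
E
```

```text
t: 27.75
ee_pos: [0.4891, -0.2643, 0.1546]
tool_rot: [-0.008, 0.007, 0.707, -0.707]
wrist_force: [0.6, 0.4, -0.6]
opening: 0.155
t: 29.0
ee_pos: [0.4895, -0.2629, 0.1558]
tool_rot: [0.008, -0.008, -0.707, 0.707]
wrist_force: [-0.6, -0.3, -1.9]
opening: 0.153
t 29.0 pos [ 0.4895 -0.2629  0.1558] open 0.153 F [-0.6 -0.3 -1.9] j7 -1.25
  turn [-0.      0.0002  0.0001] shift after turn [ 6.000e-04  1.138e-01 -1.000e-04] world [-6.000e-04  1.000e-04 -1.138e-01] toolx/z world [-1.     0.022] [-0.022 -1.   ]
```

View pics/w7.png

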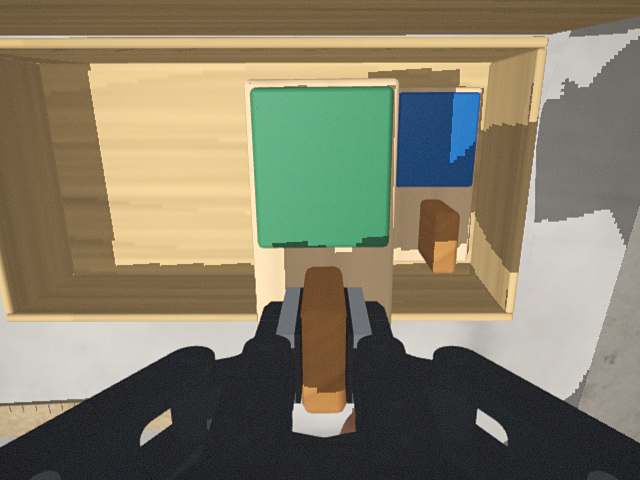

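The wrist view shows the green board square over its slot, with the blue board lying flat beside it and a gap between them. I lower green and release.

```bash
python3 -m pendant '[{"dr":[0,0,0],"dp":[-0.0015,0.022,0],"hand":255},{"dr":[0,0,0],"dp":[0,0.022,0],"hand":255},{"dr":[0,0,0],"dp":[0,0.022,0],"hand":255},{"dr":[0,0,0],"dp":[0,0.022,0],"hand":255},{"dr":[0,0,0],"dp":[0,0.013,0],"hand":255},{"dr":[0,0,0],"dp":[0,0.005,0],"hand":255},{"dr":[0,0,0],"dp":[0,0.005,0],"hand":255},{"dr":[0,0,0],"dp":[0,0.0025,0],"hand":255},{"dr":[0,0,0],"dp":[0,0,0],"hand":255},{"dr":[0,0,0],"dp":[0,0,0],"hand":255}]'
python3 -m pendant '[{"dr":[0,0,0],"dp":[0,0.001,0],"hand":255},{"dr":[0,0,0],"dp":[0,0,0],"hand":255},{"dr":[0,0,0],"dp":[0,0,0],"hand":175},{"dr":[0,0,0],"dp":[0,0,0],"hand":175},{"dr":[0,0,0],"dp":[0,0,0],"hand":175},{"dr":[0,0,0],"dp":[0,-0.02,0],"hand":175},{"dr":[0,0,0],"dp":[0,-0.03,0],"hand":175},{"dr":[0,0,0],"dp":[0,-0.04,0],"hand":175},{"dr":[0,0,0],"dp":[0,-0.05,0],"hand":175},{"dr":[0,0,0],"dp":[0,-0.05,0],"hand":175}]'
python3 - <<'E'
from h import *
go([.5376,.231,.15],.089)
im=arm.capture("top"); cv2.imwrite("pics/t8.png",im[:,:,::-1]); 
print([(np.round(d["extent"]).tolist(),round(d["score"],2)) for d in arm.search_frame("top","board_b_grip")])
E
```

```text
t: 30.3
ee_pos: [0.4912, -0.263, 0.0426]
tool_rot: [0.008, -0.008, -0.707, 0.707]
wrist_force: [-0.1, -0.6, -1.3]
opening: 0.155
t: 31.55
ee_pos: [0.4907, -0.2628, 0.2327]
tool_rot: [-0.008, 0.008, 0.707, -0.707]
wrist_force: [1.1, 0.4, 0.1]
opening: 0.314
t 31.55 pos [ 0.4907 -0.2628  0.2327] open 0.314 F [1.1 0.4 0.1] j7 -1.24
  turn [ 0.0002 -0.1112  0.0004] shift after turn [-0.0906  0.0827 -0.4877] world [ 0.0469  0.4938 -0.0827] toolx/z world [-0.996 -0.089] [ 0.089 -0.996]
[([194.0, 233.0, 217.0, 258.0], 0.81)]
```

```bash
python3 -m pendant '[{"dr":[0,-0.1112,0],"dp":[0,0,0],"hand":150},{"dr":[0,0,0],"dp":[-0.0101,0,-0.0542],"hand":150},{"dr":[0,0,0],"dp":[-0.0101,0,-0.0542],"hand":150},{"dr":[0,0,0],"dp":[-0.0101,0,-0.0542],"hand":150},{"dr":[0,0,0],"dp":[-0.0101,0,-0.0542],"hand":150},{"dr":[0,0,0],"dp":[-0.0101,0,-0.0542],"hand":150},{"dr":[0,0,0],"dp":[-0.0101,0,-0.0542],"hand":150},{"dr":[0,0,0],"dp":[-0.0101,0,-0.0542],"hand":150},{"dr":[0,0,0],"dp":[-0.0101,0,-0.0542],"hand":150},{"dr":[0,0,0],"dp":[-0.0101,0,-0.0542],"hand":150}]'
python3 - <<'E'
from h import *
go([.5376,.231,.043],.089)
cv2.imwrite("pics/w9.png",arm.capture("wrist")[:,:,::-1])
a=cv2.imread("pics/w9.png"); b=cv2.resize(cv2.imread("pics/t8.png")[190:310,180:460],None,fx=2.8,fy=2.8,interpolation=cv2.INTER_CUBIC); a=cv2.resize(a[:300],None,fx=.8,fy=.8)
o=np.zeros((a.shape[0]+b.shape[0],784,3),np.uint8); o[:a.shape[0],:a.shape[1]]=a; o[a.shape[0]:,:b.shape[1]]=b; cv2.imwrite("pics/c9.png",o)
E
```

```text
t: 32.9
ee_pos: [0.538, 0.2327, 0.2306]
tool_rot: [-0.031, 0.032, -0.706, 0.707]
wrist_force: [1.7, 0.6, 0.9]
opening: 0.412
t 32.9 pos [0.538  0.2327 0.2306] open 0.412 F [1.7 0.6 0.9] j7 -2.07
  turn [-0.0004 -0.      0.0006] shift after turn [0.0006 0.1876 0.0017] world [-0.0004 -0.0017 -0.1876] toolx/z world [-0.996 -0.089] [ 0.089 -0.996]
```

View pics/c9.png

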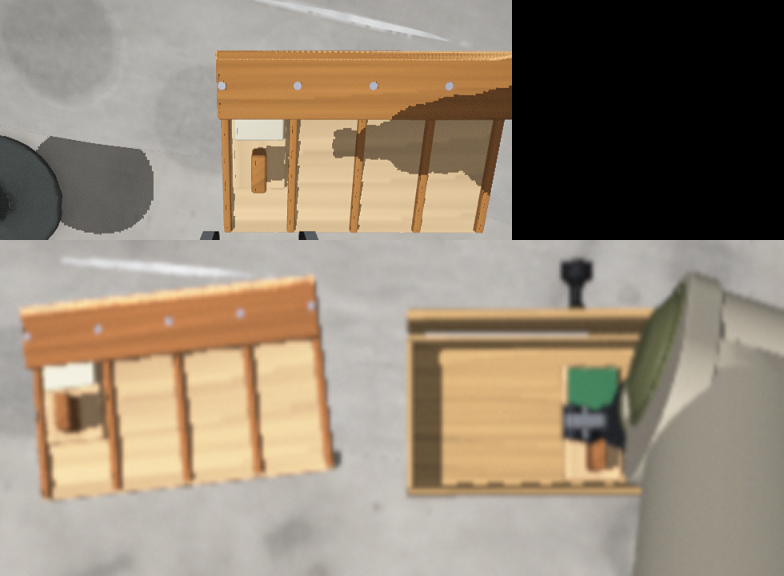

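Green lies in its slot, and the cream grip is at wrist col 323, centred. I take cream the same way.

```bash
python3 -m pendant '[{"dr":[0,0,0],"dp":[0,0.032,0],"hand":150},{"dr":[0,0,0],"dp":[0,0.032,0],"hand":150},{"dr":[0,0,0],"dp":[0,0.032,0],"hand":150},{"dr":[0,0,0],"dp":[0,0.032,0],"hand":150},{"dr":[0,0,0],"dp":[0,0.032,0],"hand":150},{"dr":[0,0,0],"dp":[0,0.016,0],"hand":150},{"dr":[0,0,0],"dp":[0,0.01,0],"hand":150},{"dr":[0,0,0],"dp":[0,0,0],"hand":150},{"dr":[0,0,0],"dp":[0,0,0],"hand":255},{"dr":[0,0,0],"dp":[0,0,0],"hand":255}]' 60
python3 -m pendant '[{"dr":[0,0,0],"dp":[0,0,0],"hand":255},{"dr":[0,0,0],"dp":[0,0,0],"hand":255},{"dr":[0,0,0],"dp":[0,0,0],"hand":255},{"dr":[0,0,0],"dp":[0,0,0],"hand":255},{"dr":[0,0,0],"dp":[0,-0.002,0],"hand":255},{"dr":[0,0,0],"dp":[0.0105,0,0],"hand":255},{"dr":[0,0,0],"dp":[0.0105,0,0],"hand":255},{"dr":[0,0,0],"dp":[0.0105,0,0],"hand":255},{"dr":[0,0,0],"dp":[0.0105,0,0],"hand":255},{"dr":[0,0,0],"dp":[0.0105,0,0],"hand":255}]'
python3 -m pendant '[{"dr":[0,0,0],"dp":[0.0105,0,0],"hand":255},{"dr":[0,0,0],"dp":[0.0105,0,0],"hand":255},{"dr":[0,0,0],"dp":[0,-0.01,0],"hand":255},{"dr":[0,0,0],"dp":[0,-0.02,0],"hand":255},{"dr":[0,0,0],"dp":[0,-0.02,0],"hand":255},{"dr":[0,0,0],"dp":[0,-0.02,0],"hand":255},{"dr":[0,0,0],"dp":[0,-0.02,0],"hand":255},{"dr":[0,0,0],"dp":[0,-0.02,0],"hand":255},{"dr":[0,0,0],"dp":[0,0,0],"hand":255},{"dr":[0,0,0],"dp":[0,0,0],"hand":255}]'
python3 - <<'E'
from h import *
p=(.5197,-.2295,-.0225)
w=place(p,[-.030,.036,.1])[0]; go([w[0],w[1],.16],p[2])
E
```

```text
t: 34.2
ee_pos: [0.5387, 0.2314, 0.0463]
tool_rot: [0.032, -0.031, 0.707, -0.706]
wrist_force: [0.3, 0.6, 4.8]
opening: 0.152
t: 35.45
ee_pos: [0.4851, 0.2263, 0.0472]
tool_rot: [-0.031, 0.032, -0.706, 0.706]
wrist_force: [0.4, -0.3, -1.9]
opening: 0.152
t: 36.7
ee_pos: [0.465, 0.2243, 0.1571]
tool_rot: [-0.031, 0.031, -0.706, 0.706]
wrist_force: [-0.4, -0.4, -1.6]
opening: 0.15
t 36.7 pos [0.465  0.2243 0.1571] open 0.15 F [-0.4 -0.4 -1.6] j7 -2.14
  turn [-0.000e+00  1.113e-01 -1.000e-04] shift after turn [-0.0349 -0.0029  0.4165] world [ 0.0255 -0.4172  0.0029] toolx/z world [-1.     0.022] [-0.022 -1.   ]
```

```bash
python3 -m pendant '[{"dr":[0,0.1113,0],"dp":[0,0,0],"hand":255},{"dr":[0,0,0],"dp":[-0.0039,0,0.0463],"hand":255},{"dr":[0,0,0],"dp":[-0.0039,0,0.0463],"hand":255},{"dr":[0,0,0],"dp":[-0.0039,0,0.0463],"hand":255},{"dr":[0,0,0],"dp":[-0.0039,0,0.0463],"hand":255},{"dr":[0,0,0],"dp":[-0.0039,0,0.0463],"hand":255},{"dr":[0,0,0],"dp":[-0.0039,0,0.0463],"hand":255},{"dr":[0,0,0],"dp":[-0.0039,0,0.0463],"hand":255},{"dr":[0,0,0],"dp":[-0.0039,0,0.0463],"hand":255},{"dr":[0,0,0],"dp":[-0.0039,0,0.0463],"hand":255}]'
python3 -m pendant '[{"dr":[0,0,0],"dp":[0,0,0],"hand":255},{"dr":[0,0,0],"dp":[0,0,0],"hand":255},{"dr":[0,0,0],"dp":[0,0,0],"hand":255},{"dr":[0,0,0],"dp":[0,0,0],"hand":255},{"dr":[0,0,0],"dp":[0,0,0],"hand":255},{"dr":[0,0,0],"dp":[0,0,0],"hand":255},{"dr":[0,0,0],"dp":[0,0,0],"hand":255},{"dr":[0,0,0],"dp":[0,0,0],"hand":255},{"dr":[0,0,0],"dp":[0,0,0],"hand":255},{"dr":[0,0,0],"dp":[0,0,0],"hand":255}]'
python3 - <<'E'
from h import *
p=(.5197,-.2295,-.0225)
w=place(p,[-.030,.036,.1])[0]; go([w[0],w[1],.042],p[2])
cv2.imwrite("pics/w10.png",arm.capture("wrist")[:,:,::-1])
E
```

```text
t: 37.95
ee_pos: [0.4904, -0.1943, 0.1563]
tool_rot: [-0.008, 0.007, 0.707, -0.707]
wrist_force: [0.5, -0.8, -1.6]
opening: 0.15
t: 39.2
ee_pos: [0.4908, -0.1929, 0.1572]
tool_rot: [0.008, -0.008, -0.707, 0.707]
wrist_force: [0.1, 0.1, -3.2]
opening: 0.153
t 39.2 pos [ 0.4908 -0.1929  0.1572] open 0.153 F [ 0.1  0.1 -3.2] j7 -1.46
  turn [-0.      0.0001  0.    ] shift after turn [ 3.000e-04  1.152e-01 -1.000e-04] world [-3.000e-04  1.000e-04 -1.152e-01] toolx/z world [-1.     0.022] [-0.022 -1.   ]
```

View pics/w10.png

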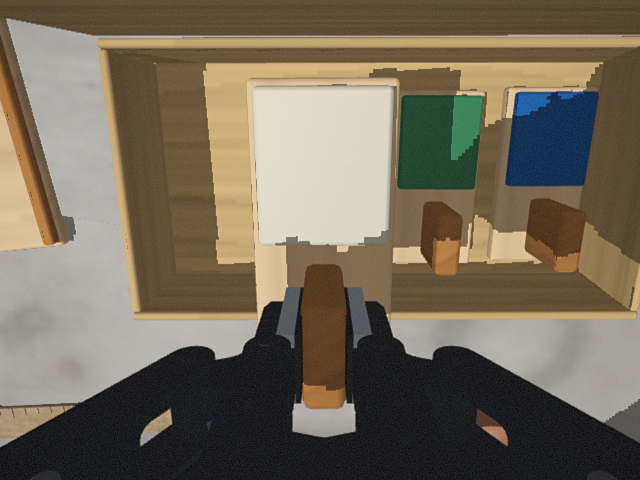

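The wrist view shows cream square over the third slot, with green and blue lying flat and spaced apart. I lower cream and release.

```bash
python3 -m pendant '[{"dr":[0,0,0],"dp":[-0.0015,0.022,0],"hand":255},{"dr":[0,0,0],"dp":[0,0.022,0],"hand":255},{"dr":[0,0,0],"dp":[0,0.022,0],"hand":255},{"dr":[0,0,0],"dp":[0,0.022,0],"hand":255},{"dr":[0,0,0],"dp":[0,0.013,0],"hand":255},{"dr":[0,0,0],"dp":[0,0.005,0],"hand":255},{"dr":[0,0,0],"dp":[0,0.005,0],"hand":255},{"dr":[0,0,0],"dp":[0,0.0025,0],"hand":255},{"dr":[0,0,0],"dp":[0,0,0],"hand":255},{"dr":[0,0,0],"dp":[0,0,0],"hand":255}]'
python3 -m pendant '[{"dr":[0,0,0],"dp":[0,0.001,0],"hand":255},{"dr":[0,0,0],"dp":[0,0,0],"hand":255},{"dr":[0,0,0],"dp":[0,0,0],"hand":175},{"dr":[0,0,0],"dp":[0,0,0],"hand":175},{"dr":[0,0,0],"dp":[0,0,0],"hand":175},{"dr":[0,0,0],"dp":[0,-0.02,0],"hand":175},{"dr":[0,0,0],"dp":[0,-0.04,0],"hand":175},{"dr":[0,0,0],"dp":[0,-0.06,0],"hand":175},{"dr":[0,0,0],"dp":[0,-0.06,0],"hand":175},{"dr":[0,0,0],"dp":[0,-0.06,0],"hand":80}]'
python3 - <<'E'
from h import *
go([.627,-.2295,.177],-.0225)
cv2.imwrite("pics/w11.png",arm.capture("wrist")[:,:,::-1])
im=arm.capture("scene"); cv2.imwrite("pics/s11.png",im[:,:,::-1])
a=cv2.resize(cv2.imread("pics/w11.png"),None,fx=.6,fy=.6); b=cv2.resize(cv2.imread("pics/s11.png")[120:312,250:460],None,fx=1.5,fy=1.5); o=np.zeros((288,384+b.shape[1],3),np.uint8); o[:,:384]=a; o[:b.shape[0],384:]=b; cv2.imwrite("pics/c11.png",o)
E
```

```text
t: 40.5
ee_pos: [0.4924, -0.193, 0.0441]
tool_rot: [0.008, -0.008, -0.707, 0.707]
wrist_force: [0.4, -0.5, -2.0]
opening: 0.154
t: 41.75
ee_pos: [0.4919, -0.1928, 0.2848]
tool_rot: [-0.008, 0.008, 0.707, -0.707]
wrist_force: [1.7, -0.5, -0.6]
opening: 0.51
t 41.75 pos [ 0.4919 -0.1928  0.2848] open 0.51 F [ 1.7 -0.5 -0.6] j7 -1.41
  turn [ 0.0001  0.0002 -0.0001] shift after turn [-0.1359  0.1078  0.0336] world [ 0.1351 -0.0367 -0.1078] toolx/z world [-1.     0.022] [-0.022 -1.   ]
```

View pics/c11.png

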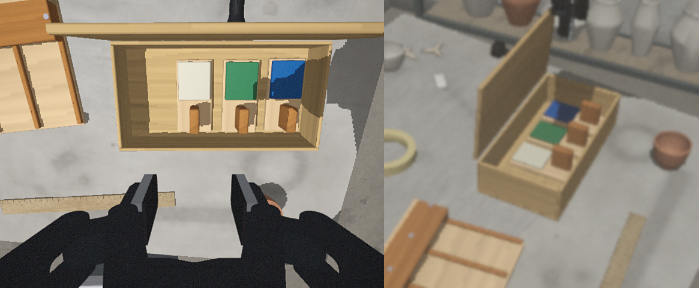

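The pictures show all three boards flat on the box floor in separate slots, with the lid upright and the bystanders unmoved. I regrasp the knob where I left it.

```bash
python3 -m pendant '[{"dr":[0,0,0],"dp":[-0.034,0,0.0095],"hand":80},{"dr":[0,0,0],"dp":[-0.034,0,0.0095],"hand":80},{"dr":[0,0,0],"dp":[-0.034,0,0.0095],"hand":80},{"dr":[0,0,0],"dp":[-0.034,0,0.0095],"hand":80},{"dr":[0,0,0],"dp":[0,0,0],"hand":80},{"dr":[0,0,0],"dp":[0,0.03,0],"hand":80},{"dr":[0,0,0],"dp":[0,0.03,0],"hand":80},{"dr":[0,0,0],"dp":[0,0.03,0],"hand":80},{"dr":[0,0,0],"dp":[0,0.018,0],"hand":80},{"dr":[0,0,0],"dp":[0,0,0],"hand":80}]' 40
python3 -m pendant '[{"dr":[0,0,0],"dp":[0,0,0],"hand":255},{"dr":[0,0,0],"dp":[0,0,0],"hand":255},{"dr":[0,0,0],"dp":[0,0,0],"hand":255},{"dr":[0,0,0],"dp":[0,0,0],"hand":255},{"dr":[0,0,0],"dp":[0,0,0],"hand":255},{"dr":[0,0,0],"dp":[0,0,0],"hand":255},{"dr":[0,0,0],"dp":[0,0,0],"hand":255},{"dr":[0,0,0],"dp":[0,0,0],"hand":255},{"dr":[0,0,0],"dp":[0,0,0],"hand":255},{"dr":[0,0,0],"dp":[0,0,0],"hand":255}]'
```

```text
t: 43.1
ee_pos: [0.6265, -0.2336, 0.1736]
tool_rot: [-0.009, 0.007, 0.707, -0.707]
wrist_force: [0.1, -0.0, 0.0]
opening: 0.693
t: 44.35
ee_pos: [0.6291, -0.2301, 0.1765]
tool_rot: [-0.006, 0.008, 0.708, -0.706]
wrist_force: [1.4, 9.6, 3.6]
opening: 0.309
```

```bash
python3 -m pendant '[{"dr":[0,0,0],"dp":[0.0082,-0.0018,0],"hand":255},{"dr":[0,0,0],"dp":[0.0082,-0.0018,0],"hand":255},{"dr":[0,0,0],"dp":[0.0084,-0.0007,0],"hand":255},{"dr":[0,0,0],"dp":[0.0084,-0.0007,0],"hand":255},{"dr":[0,0,0],"dp":[0.0084,0.0005,0],"hand":255},{"dr":[0,0,0],"dp":[0.0084,0.0005,0],"hand":255},{"dr":[0,0,0],"dp":[0.0083,0.0016,0],"hand":255},{"dr":[0,0,0],"dp":[0.0083,0.0016,0],"hand":255},{"dr":[0,0,0],"dp":[0.008,0.0027,0],"hand":255},{"dr":[0,0,0],"dp":[0.008,0.0027,0],"hand":255}]'
python3 - <<'E'
from h import *
from numpy import cos,sin
p=(.5197,-.2295,-.0225); hz=.062
s=arm.get_state(); d=np.array(s["ee_pos"])-[*p[:2],0]; c,n=cos(p[2]),sin(p[2]); x=c*d[0]+n*d[1]
print("box x",x,"z",d[2],"radius",np.hypot(x-.073,d[2]+.003-hz),"expect",np.hypot(.116,.043))
ang=np.arctan2(d[2]+.003-hz,-(x-.073))-np.arctan2(.043,.116); print("theta est",ang)
E
```

```text
t: 45.6
ee_pos: [0.5466, -0.2285, 0.172]
tool_rot: [-0.005, 0.008, 0.708, -0.706]
wrist_force: [2.1, 11.3, 1.9]
opening: 0.303
box x 0.02690830406138465 z 0.17201242562204144 radius 0.1220502059788316 expect 0.12371337841963577
theta est 0.8285578868074257
```

```bash
python3 -m pendant '[{"dr":[0,0,0],"dp":[0.0075,0.0038,0],"hand":255},{"dr":[0,0,0],"dp":[0.0075,0.0038,0],"hand":255},{"dr":[0,0,0],"dp":[0.007,0.0048,0],"hand":255},{"dr":[0,0,0],"dp":[0.007,0.0048,0],"hand":255},{"dr":[0,0,0],"dp":[0.0063,0.0057,0],"hand":255},{"dr":[0,0,0],"dp":[0.0063,0.0057,0],"hand":255},{"dr":[0,0,0],"dp":[0.0054,0.0065,0],"hand":255},{"dr":[0,0,0],"dp":[0.0054,0.0065,0],"hand":255},{"dr":[0,0,0],"dp":[0.0045,0.0071,0],"hand":255},{"dr":[0,0,0],"dp":[0.0045,0.0071,0],"hand":255}]'
python3 -m pendant '[{"dr":[0,0,0],"dp":[0.0017,0.0038,0],"hand":255},{"dr":[0,0,0],"dp":[0.0017,0.0038,0],"hand":255},{"dr":[0,0,0],"dp":[0.0016,0.0038,0],"hand":255},{"dr":[0,0,0],"dp":[0,0,0],"hand":255},{"dr":[0,0,0],"dp":[0,0,0],"hand":255},{"dr":[0,0,0],"dp":[0,0,0],"hand":255},{"dr":[0,0,0],"dp":[0,0,0],"hand":255},{"dr":[0,0,0],"dp":[0,0,0],"hand":255},{"dr":[0,0,0],"dp":[0,0,0],"hand":255},{"dr":[0,0,0],"dp":[0,0,0],"hand":255}]'
python3 - <<'E'
from h import *
im=arm.capture("scene"); cv2.imwrite("pics/s12.png",cv2.resize(im[150:280,290:430,::-1],None,fx=4,fy=4,interpolation=cv2.INTER_CUBIC))
E
```

```text
t: 46.85
ee_pos: [0.4846, -0.2272, 0.1152]
tool_rot: [-0.006, 0.007, 0.708, -0.706]
wrist_force: [1.6, 13.7, 1.4]
opening: 0.307
t: 48.1
ee_pos: [0.4791, -0.2271, 0.1036]
tool_rot: [-0.006, 0.007, 0.708, -0.706]
wrist_force: [0.0, 14.2, -0.5]
opening: 0.309
```

View pics/s12.png

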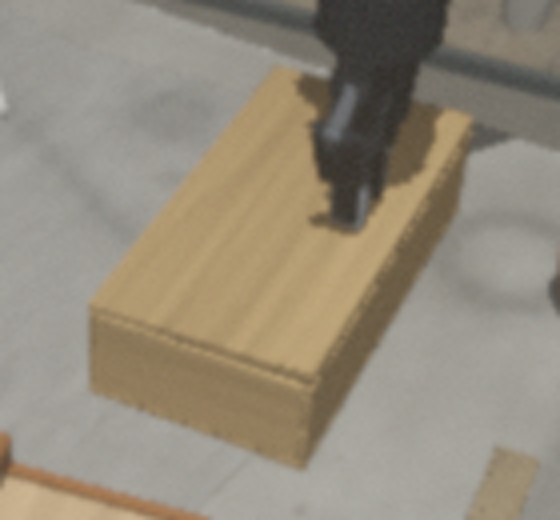

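The scene crop shows the lid almost down, with a thin wedge still open at the front. I keep lowering by millimetres and watch the force.

```bash
python3 -m pendant '[{"dr":[0,0,0],"dp":[0.0004,0.0015,0],"hand":255},{"dr":[0,0,0],"dp":[0.0004,0.0015,0],"hand":255},{"dr":[0,0,0],"dp":[0,0,0],"hand":255},{"dr":[0,0,0],"dp":[0,0,0],"hand":255},{"dr":[0,0,0],"dp":[0,0,0],"hand":255},{"dr":[0,0,0],"dp":[0,0,0],"hand":255},{"dr":[0,0,0],"dp":[0,0,0],"hand":255},{"dr":[0,0,0],"dp":[0,0,0],"hand":255},{"dr":[0,0,0],"dp":[0,0,0],"hand":255},{"dr":[0,0,0],"dp":[0,0,0],"hand":255}]'
python3 -m pendant '[{"dr":[0,0,0],"dp":[0.0004,0.001,0],"hand":255},{"dr":[0,0,0],"dp":[0.0004,0.001,0],"hand":255},{"dr":[0,0,0],"dp":[0,0,0],"hand":255},{"dr":[0,0,0],"dp":[0,0,0],"hand":255},{"dr":[0,0,0],"dp":[0,0,0],"hand":255},{"dr":[0,0,0],"dp":[0,0,0],"hand":255},{"dr":[0,0,0],"dp":[0,0,0],"hand":255},{"dr":[0,0,0],"dp":[0,0,0],"hand":255},{"dr":[0,0,0],"dp":[0,0,0],"hand":255},{"dr":[0,0,0],"dp":[0,0,0],"hand":255}]'
python3 -m pendant '[{"dr":[0,0,0],"dp":[0,0.001,0],"hand":255},{"dr":[0,0,0],"dp":[0,0.001,0],"hand":255},{"dr":[0,0,0],"dp":[0,0,0],"hand":255},{"dr":[0,0,0],"dp":[0,0,0],"hand":255},{"dr":[0,0,0],"dp":[0,0,0],"hand":255},{"dr":[0,0,0],"dp":[0,0,0],"hand":255},{"dr":[0,0,0],"dp":[0,0,0],"hand":255},{"dr":[0,0,0],"dp":[0,0,0],"hand":255},{"dr":[0,0,0],"dp":[0,0,0],"hand":255},{"dr":[0,0,0],"dp":[0,0,0],"hand":255}]'
```

```text
t: 49.4
ee_pos: [0.478, -0.2271, 0.1006]
tool_rot: [-0.007, 0.007, 0.708, -0.706]
wrist_force: [-1.2, 13.5, 1.7]
opening: 0.313
t: 50.65
ee_pos: [0.4776, -0.2271, 0.0994]
tool_rot: [-0.006, 0.007, 0.708, -0.706]
wrist_force: [-1.8, 14.9, 10.2]
opening: 0.308
t: 51.9
ee_pos: [0.4777, -0.2271, 0.099]
tool_rot: [-0.006, 0.007, 0.708, -0.706]
wrist_force: [-7.4, 17.2, 34.3]
opening: 0.307
```

The lid is hard against the rim: the force rose to 34 N with no further travel. I relax the press, release and rise.

```bash
python3 -m pendant '[{"dr":[0,0,0],"dp":[0,-0.001,0],"hand":255},{"dr":[0,0,0],"dp":[0,-0.001,0],"hand":255},{"dr":[0,0,0],"dp":[0,0,0],"hand":80},{"dr":[0,0,0],"dp":[0,0,0],"hand":80},{"dr":[0,0,0],"dp":[0,0,0],"hand":80},{"dr":[0,0,0],"dp":[0,0,0],"hand":80},{"dr":[0,0,0],"dp":[0,-0.03,0],"hand":80},{"dr":[0,0,0],"dp":[0,-0.04,0],"hand":80},{"dr":[0,0,0],"dp":[0,-0.05,0],"hand":80},{"dr":[0,0,0],"dp":[0,-0.05,0],"hand":80}]'
python3 -m pendant '[{"dr":[0,0,0],"dp":[0.02,-0.02,0.03],"hand":80},{"dr":[0,0,0],"dp":[0,0,0.06],"hand":80},{"dr":[0,0,0],"dp":[0,0,0.06],"hand":80},{"dr":[0,0,0],"dp":[0,0,0.06],"hand":80},{"dr":[0,0,0],"dp":[0,0,0],"hand":80},{"dr":[0,0,0],"dp":[0,0,0],"hand":80},{"dr":[0,0,0],"dp":[0,0,0],"hand":80},{"dr":[0,0,0],"dp":[0,0,0],"hand":80},{"dr":[0,0,0],"dp":[0,0,0],"hand":80},{"dr":[0,0,0],"dp":[0,0,0],"hand":80}]'
python3 - <<'E'
from h import *
im=arm.capture("scene"); cv2.imwrite("pics/s13.png",cv2.resize(im[130:280,280:480,::-1],None,fx=4,fy=4,interpolation=cv2.INTER_CUBIC))
for n in ["board_a_grip","bowl_yellow_mid","terracotta_cup_mid","masking_tape_mid"]:
    print(n,[(np.round(d["extent"]).tolist(),round(d["score"],2)) for d in arm.search_frame("scene",n)][:2])
E
```

```text
t: 53.15
ee_pos: [0.4765, -0.2306, 0.2694]
tool_rot: [-0.008, 0.008, 0.707, -0.707]
wrist_force: [0.1, -0.9, -0.9]
opening: 0.683
t: 54.4
ee_pos: [0.4524, -0.4398, 0.2881]
tool_rot: [0.008, -0.008, -0.707, 0.707]
wrist_force: [-0.1, -0.1, -1.2]
opening: 0.688
board_a_grip []
bowl_yellow_mid [([164.0, 258.0, 219.0, 308.0], 0.98), ([432.0, 206.0, 456.0, 237.0], 0.65)]
terracotta_cup_mid [([430.0, 208.0, 456.0, 236.0], 0.88), ([207.0, 254.0, 344.0, 389.0], 0.72)]
masking_tape_mid [([231.0, 205.0, 270.0, 237.0], 0.94)]
```

View pics/s13.png

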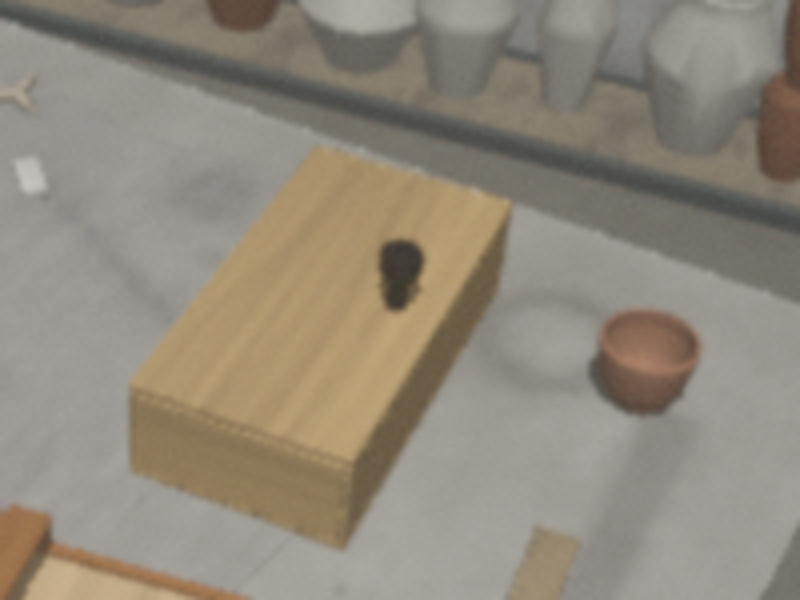

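The scene crop shows the lid lying flush, with an even band along its side. The cup, bowl and tape boxes match their starting pixels within about 2 px. I hand in.

```bash
python3 -c "
from rig import arm
print(arm.hand_in())"
```

```text
the job is handed in; nothing more can be done
None
```

I opened the lid by its knob, laid the three boards that were present (blue, green and cream) in the box, lowered the lid by the knob and pressed it shut. I handed the job in at about 54 s; the hand-in gives no verdict, so success isn't confirmed.

- **Boards:** the last pictures before closing showed all three flat on the box floor, side by side and released. The rust red board was not in the rack.
- **Lid:** it looked flush in the final picture. While I pressed it down, the force rose to 34 N with no further travel. That is below the 40 N limit and came through the fingers. I commanded about 0.6 rad/s or less on the way down.
- **Other things on the table:** the bowl, cup and tape were within about 2 pixels of where they started.
- **Disagreement:** estimates of the box rim or hinge height ranged from 56 to 67 mm between views, but this did not affect the placing. The wrist also read a sideways load of 10 to 17 N while the hand held the knob during closing.

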